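# Lay culture bottles on the sloping rack

### The job

Two capped culture bottles are lying on the desk: lay each in a vacant lane of the steel sloping rack, cap uphill, neck in the high notch and base down against the lip, so that they slope like the two already there. Set them down in their lanes rather than dropping them, and leave the other bottles and everything else on the desk where they are.

Things in the scene. Friction and masses are not known exactly. Their poses are not given: they have to be found in the camera images.
- bottle_a: Amber glass bottle, white cap, 134 mm long: body 36 mm diameter for 80 mm from the base, neck 22 mm diameter from 88 to 110 mm, cap 29 mm diameter from 110 to 134 mm; 0.14 kg. Origin ON its long axis, 60 mm from the base (near the balance point); x along the axis towards the cap. Loose, lying flat on the desk to the robot's right, axis 18 mm above the desk; to be laid on the rack.
- bottle_b: Amber glass bottle, white cap, 134 mm long: body 36 mm diameter for 80 mm from the base, neck 22 mm diameter from 88 to 110 mm, cap 29 mm diameter from 110 to 134 mm; 0.14 kg. Origin ON its long axis, 60 mm from the base (near the balance point); x along the axis towards the cap. Loose, lying flat on the desk to the robot's right; to be laid on the rack. Same kind as bottle_a.
- bottle_a_cap (a point): Centre of the outer cap face of bottle_a: on its axis, 134 mm from the base, 74 mm from the origin.
- bottle_b_cap (a point): Centre of the outer cap face of bottle_b: on its axis, 134 mm from the base, 74 mm from the origin.
- set_c: Amber glass bottle, white cap, 134 mm long: body 36 mm diameter for 80 mm from the base, neck 22 mm diameter from 88 to 110 mm, cap 29 mm diameter from 110 to 134 mm; 0.14 kg. Origin ON its long axis, 60 mm from the base (near the balance point); x along the axis towards the cap. Already lying in one of the rack's lanes; leave it.
- set_d: Amber glass bottle, white cap, 134 mm long: body 36 mm diameter for 80 mm from the base, neck 22 mm diameter from 88 to 110 mm, cap 29 mm diameter from 110 to 134 mm; 0.14 kg. Origin ON its long axis, 60 mm from the base (near the balance point); x along the axis towards the cap. Already lying in another of the rack's lanes; leave it.
- rack: Fixed steel sloping rack, 150 x 280 mm base, 100 mm high; origin at underside, x uphill (towards the robot), four lanes at y -105, -35, 35, 105 mm, each sloping up 0.45 rad towards +x. A lane has two 8 mm thick V notches, under the body 20 mm and, higher, under the neck 99 mm from the bottle's base, open space between them, and at its low end a lip that stops the base, to 5 mm above the axis.
- lane1_mid (a point): Lane 1 (counted from the rack's -y): where the origin of a bottle lies (on its axis, 60 mm from the base) when it is home, base against the lip; 71 mm above the desk.
- lane1_cap (a point): Lane 1: where the centre of the cap's outer face lies when a bottle is home. The line from lane1_mid to here is the axis of the lane.
- lane2_mid (a point): Lane 2 (counted from the rack's -y): where the origin of a bottle lies (on its axis, 60 mm from the base) when it is home, base against the lip; 71 mm above the desk.
- lane2_cap (a point): Lane 2: where the centre of the cap's outer face lies when a bottle is home. The line from lane2_mid to here is the axis of the lane.
- lane3_mid (a point): Lane 3 (counted from the rack's -y): where the origin of a bottle lies (on its axis, 60 mm from the base) when it is home, base against the lip; 71 mm above the desk.
- lane3_cap (a point): Lane 3: where the centre of the cap's outer face lies when a bottle is home. The line from lane3_mid to here is the axis of the lane.
- lane4_mid (a point): Lane 4 (counted from the rack's -y): where the origin of a bottle lies (on its axis, 60 mm from the base) when it is home, base against the lip; 71 mm above the desk.
- lane4_cap (a point): Lane 4: where the centre of the cap's outer face lies when a bottle is home. The line from lane4_mid to here is the axis of the lane.
- dropper_1: Dropper bottle, 28 mm diameter, 70 mm tall, standing just off the base of bottle_a; bystander, origin at the centre of its underside, z up.
- dropper_2: Dropper bottle, 28 mm diameter, 70 mm tall, standing just off the base of bottle_b; bystander, origin at the centre of its underside, z up.
- dish_stack: Stack of four closed culture dishes, 90 mm diameter, 62 mm tall, left of the rack; bystander, origin at the centre of its underside, z up.
- dish: Single closed contact dish, 55 mm diameter, 15 mm tall; bystander, origin at the centre of its underside, z up.
- reagent: White plastic bottle, 64 mm diameter, 150 mm tall, standing between the lying bottles and the rack, nearer the robot; bystander, origin at the centre of its underside, z up.
- beaker: White plastic beaker, 90 mm diameter, 120 mm tall, on the right; bystander, origin at the centre of its underside, z up.
- pen_cup: Grey cup, 72 mm diameter, 100 mm tall, far right; bystander, origin at the centre of its underside, z up.
- slide_box: Black slide box, 90 x 160 x 35 mm, lying beyond the rack; bystander, origin at the centre of its underside, z up.

How it is judged (in metres and radians):
On the way, in this order (a step that is already met when the one before it is completed fails the run):
1. One of the two lying bottles has been brought home in a vacant lane (within the end tolerances) while the fingers still hold it, for at least 0.1 s (((((distance between bottle_a and lane1_mid below 0.009 m and distance between bottle_a_cap and lane1_cap below 0.012 m) or (distance between bottle_a and lane2_mid below 0.009 m and distance between bottle_a_cap and lane2_cap below 0.012 m) or (distance between bottle_a and lane3_mid below 0.009 m and distance between bottle_a_cap and lane3_cap below 0.012 m) or (distance between bottle_a and lane4_mid below 0.009 m and distance between bottle_a_cap and lane4_cap below 0.012 m)) and contact force between bottle_a and the fingers above 0.5 N) or (((distance between bottle_b and lane1_mid below 0.009 m and distance between bottle_b_cap and lane1_cap below 0.012 m) or (distance between bottle_b and lane2_mid below 0.009 m and distance between bottle_b_cap and lane2_cap below 0.012 m) or (distance between bottle_b and lane3_mid below 0.009 m and distance between bottle_b_cap and lane3_cap below 0.012 m) or (distance between bottle_b and lane4_mid below 0.009 m and distance between bottle_b_cap and lane4_cap below 0.012 m)) and contact force between bottle_b and the fingers above 0.5 N))), for 0.1 s.
2. The other one has likewise been brought home in the other vacant lane while the fingers still hold it, for at least 0.1 s, the first one lying home (((distance between bottle_a and lane1_mid below 0.009 m and distance between bottle_a_cap and lane1_cap below 0.012 m) or (distance between bottle_a and lane2_mid below 0.009 m and distance between bottle_a_cap and lane2_cap below 0.012 m) or (distance between bottle_a and lane3_mid below 0.009 m and distance between bottle_a_cap and lane3_cap below 0.012 m) or (distance between bottle_a and lane4_mid below 0.009 m and distance between bottle_a_cap and lane4_cap below 0.012 m)) and ((distance between bottle_b and lane1_mid below 0.009 m and distance between bottle_b_cap and lane1_cap below 0.012 m) or (distance between bottle_b and lane2_mid below 0.009 m and distance between bottle_b_cap and lane2_cap below 0.012 m) or (distance between bottle_b and lane3_mid below 0.009 m and distance between bottle_b_cap and lane3_cap below 0.012 m) or (distance between bottle_b and lane4_mid below 0.009 m and distance between bottle_b_cap and lane4_cap below 0.012 m)) and contact force between any of bottle_a, bottle_b and the fingers above 0.5 N), for 0.1 s.
At the end, for the whole second after the job is handed in: Both bottles lie still in the two lanes that were vacant, caps uphill, base near the lip: origin (60 mm from the base) within 9 mm of its lane's mid point, cap face centre within 12 mm of its lane's cap point. The two bottles already in the rack are within 10 mm of where they were (((distance between bottle_a and lane1_mid below 0.009 m and distance between bottle_a_cap and lane1_cap below 0.012 m) or (distance between bottle_a and lane2_mid below 0.009 m and distance between bottle_a_cap and lane2_cap below 0.012 m) or (distance between bottle_a and lane3_mid below 0.009 m and distance between bottle_a_cap and lane3_cap below 0.012 m) or (distance between bottle_a and lane4_mid below 0.009 m and distance between bottle_a_cap and lane4_cap below 0.012 m)) and ((distance between bottle_b and lane1_mid below 0.009 m and distance between bottle_b_cap and lane1_cap below 0.012 m) or (distance between bottle_b and lane2_mid below 0.009 m and distance between bottle_b_cap and lane2_cap below 0.012 m) or (distance between bottle_b and lane3_mid below 0.009 m and distance between bottle_b_cap and lane3_cap below 0.012 m) or (distance between bottle_b and lane4_mid below 0.009 m and distance between bottle_b_cap and lane4_cap below 0.012 m)) and linear speed of each of bottle_a, bottle_b below 0.01 m/s and distance of each of set_c, set_d from where it was at the start of the episode below 0.01 m); the robot touches nothing.
It fails at once if A bottle that was already in the rack is shifted by more than 10 mm (distance of any of set_c, set_d from where it was at the start of the episode above 0.01 m).
It fails at once if A bystander on the desk is shifted by more than 20 mm or tipped by more than 0.35 rad (distance of any of dropper_1, dropper_2, dish_stack, dish, reagent, beaker, pen_cup, slide_box from where it was at the start of the episode above 0.02 m or angle between any of dropper_1, dropper_2, dish_stack, dish, reagent, beaker, pen_cup, slide_box's own z axis and vertical above 0.35 rad).
It also fails if it takes over 72 s, if anything falls off the work surface, if the arm or the gripper's body presses on something with over 40 N, if the wrist force passes 120 N, or if a joint passes its speed limit or range.

### The arm

A 7-joint arm with a two-finger parallel gripper is mounted at the origin on the work surface. World frame = base frame: x ahead of the robot, y to its left, z up, the work surface at z = 0. Lengths are in mm, angles in rad, forces in N, time in s.
With the tool pointing down it reaches from about 400 to 875 mm from the base axis. Payload 4.4 kg.
Tool frame: the origin (TCP) lies on the centre line of the jaws, within the pads' length; the fingertips stand 14 mm ahead of it and the grasp point (between the pads) lies 5 mm behind it (tips_ahead is the distance from the TCP to the fingertips, in mm); z points along the fingers, y is the line along which they close (so a half turn about z gives the same grasp; the last joint's range is limited). The gripper opens to 85 mm and grips with 20 to 120 N. Pads are 22 mm wide; open, the fingers measure 114 mm over their backs; the gripper's body (76 mm by 85 mm) begins 54 mm behind the grasp point. The pads swing forward as they close: fully open they stand 13 mm farther back than shut.
Start: joints at [-1.399, 0.628, 0.038, 1.517, -0.027, 0.996, -0.02], TCP at [153.091, 631.729, 217.013] pointing down, gripper open.
Joint ranges: [-3.06, 3.06], [-0.37, 2.12], [-1.25, 1.32], [0.18, 2.47], [-1.1, 4.24], [0.23, 1.98], [-2.94, 2.94]. Speed limits (rad/s): [2.57, 2.57, 3.14, 3.14, 3.14, 3.14, 3.14].

### API

Orientations are given as [roll, pitch, yaw] about the fixed x, y, z axes, in that order (R = Rz(yaw) Ry(pitch) Rx(roll)).
In Python, from cell import * gives the robot as it stands.
- The arm moves only by the tool move_arm, never from a script. Its argument "rows" is text: rows parted by semicolons, each of 7 numbers parted by spaces: the shift along the tool's x, y, z scaled (see below), then the turn, a rotation vector about the tool's x, y, z scaled (see below), then the closure, from -1 (fully open) to 1 (shut). A call has 1 to 12 rows; each row is the pose to reach, as a shift and turn from the pose commanded when the call began, along the tool's axes at that moment; what a row does not reach only later rows make up. The controller multiplies each number of a shift by 0.3 m and each number of a turn by pi/2 rad. A row lasts 1/12 s, in which the tool goes at most 41.7 mm and 7.16 degrees, less where a joint would pass 70% of its speed; a pose out of reach is approached as far as the arm can. A call with a number of a shift or a turn outside -1 to 1 is refused whole. A call with a gripper value outside its range is refused whole. The fingers move at their own pace and stop on an object; the grip force is fixed at half the most. Time passes only in rows, so rows that repeat a pose let the fingers close. It gives the time, the measured TCP pose, the force, the opening and the grip force at its end, in the units of the state.
- read_state(): the state, without advancing time (a new reading comes with each control period).
- get_image(name): name is "scene" or "top" or "wrist"; returns a dict with "img" (480x640x3 uint8, red, green, blue), "vfov" (degrees; the focal length in pixels is half the picture's height over the tangent of half this angle, whatever the lens; pixels are square), "cx", "cy" (the principal point, pixels), "extrinsics" (4x4, takes a point from camera to world coordinates); the wrist camera has in their place "T_tool_cam" (4x4, takes a point from camera to tool coordinates, whose origin is the TCP and whose axes are the flange's). Camera axes: x right, y up, looking along -z (the intrinsics and any distortion apply to the point x, -y, -z); pixel columns grow to the right and rows downward; lengths in mm; the calibration is good to about 2 mm. The wrist camera is an equidistant fisheye: a pixel r from the principal point sees the ray r / f radians off the axis. A picture is of the moment at which its call begins: read the wrist's pose just before it. There is no depth.
- finish_job(): hands the job in; it is judged then, once.
The state is a dict: "clock": time; "qpos": joint angles; "qd": joint speeds; "tau": joint torques, N m; "eef_pos": TCP position; "tool_rot": TCP orientation; "force": force on the tool from outside, world axes, zero at the start; "torque": the same for the moment, N m; "width": finger opening in mm; "gripper_force": force on a finger pad.
Only numpy, scipy, OpenCV 4.12 (cv2) and the standard library are available. Lean on these libraries where they do the work, as an engineer would, in place of code of your own. Each camera call takes 0.05 s, during which the arm holds its last target. There are 200 camera calls.

## Working session

There is one attempt and no reset: what is moved stays moved. The work goes in short steps, Python scripts to look and compute and a tool call to move; the robot and the scene stay as the last step left them, time stands still between calls to the robot, and variables do not carry over. Pictures are saved under pics/ and viewed, at most 10 in all, crops included, and the job is handed in when it is done.

Besides the shell and the picture viewer there is one more tool, called after "Call:" by a JSON object that holds its "op" and its "data", one argument or row to a line. move_arm: Moves the arm, as the interface text tells. Its arguments: {"type":"object","properties":{"rows":{"type":"string"}},"required":["rows"]}

```bash
ls; mkdir -p pics; python3 - <<'E'
from cell import *
import cv2,pickle,numpy as np
s=read_state();print(s)
d={}
for n in("scene","top"):
    d[n]=get_image(n);cv2.imwrite(f"pics/{n}0.png",d[n]["img"][:,:,::-1]);print({k:v for k,v in d[n].items() if k!="img"})
pickle.dump(d,open("im0.pkl","wb"))
E
```

```text
pics
{'clock': 0.0, 'qpos': array([-1.39879689,  0.62939157,  0.03841441,  1.5183648 , -0.02699379,
        0.99626723, -0.02001075]), 'qd': array([ 3.11282950e-04, -6.34093801e-04,  1.84080626e-04,  1.19000085e-03,
       -3.31969369e-03, -6.16356445e-05, -4.76197394e-04]), 'tau': array([-1.34209942e-03, -5.63401687e+01,  1.22481633e+00, -1.93450999e+01,
        1.07152198e-02,  1.02533246e-02,  6.17486222e-06]), 'eef_pos': array([152.92318984, 631.09123626, 216.06017248]), 'tool_rot': array([-3.13967901e+00,  1.64503669e-05,  2.90380821e+00]), 'force': array([-0.02794169, -0.32360328,  0.29481621]), 'torque': array([0.03705546, 0.03728706, 0.00528957]), 'gripper_force': 0.0, 'width': 85.38466390943864}
{'vfov': 48.19721248983061, 'cx': 312.80761017087383, 'cy': 232.27239033416097, 'extrinsics': array([[-2.18888869e-01, -5.33812593e-01,  8.16781353e-01,
         1.59921756e+03],
       [ 9.75570535e-01, -1.35772410e-01,  1.72707797e-01,
         2.05783729e+02],
       [ 1.87027762e-02,  8.34631636e-01,  5.50490906e-01,
         7.90374370e+02],
       [ 0.00000000e+00,  0.00000000e+00,  0.00000000e+00,
         1.00000000e+00]])}
{'vfov': 51.2097692670738, 'cx': 319.8839631309637, 'cy': 243.70126643150306, 'extrinsics': array([[ 4.63845890e-02,  9.77414164e-01, -2.06179587e-01,
         3.10862829e+02],
       [-9.98904155e-01,  4.66745991e-02, -3.45982074e-03,
         5.69787075e+00],
       [ 6.24167177e-03,  2.06114128e-01,  9.78508052e-01,
         1.34148102e+03],
       [ 0.00000000e+00,  0.00000000e+00,  0.00000000e+00,
         1.00000000e+00]])}
```

View pics/top0.png

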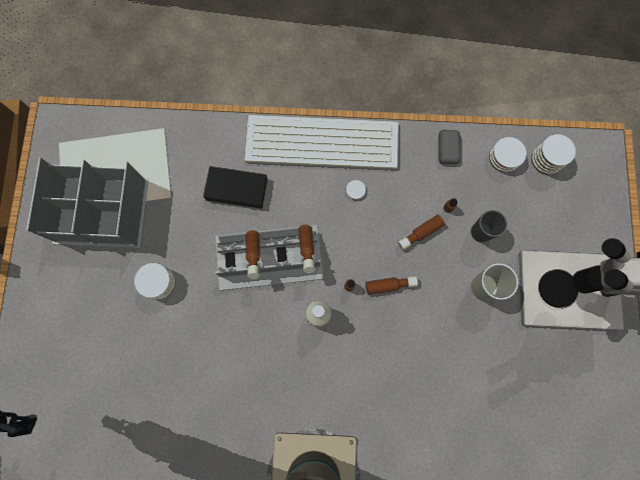

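View pics/scene0.png

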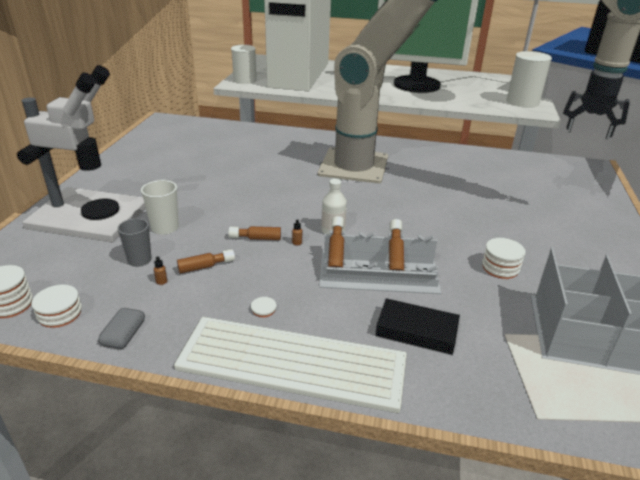

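Top view: vacant lanes lie at about columns 230 and 281, with set bottles at 252 and 306. The loose bottles are at about (392,285), cap to the right at 412, and (428,230), cap lower left at (405,243). Droppers stand at (349,285) and (451,205), and the reagent bottle at (318,312). The scene view agrees.

```bash
cat > h.py <<'E'
import numpy as np,cv2
def ray(d,uv):
    f=240/np.tan(np.radians(d["vfov"]/2));E=d["extrinsics"]
    v=np.array([(uv[0]-d["cx"])/f,-(uv[1]-d["cy"])/f,-1.]);return E[:3,3],E[:3,:3]@v
def onz(d,uv,z):
    o,v=ray(d,uv);return o+v*(z-o[2])/v[2]
def proj(d,p):
    f=240/np.tan(np.radians(d["vfov"]/2));E=d["extrinsics"];c=E[:3,:3].T@(np.asarray(p)-E[:3,3])
    return d["cx"]-f*c[0]/c[2],d["cy"]+f*c[1]/c[2]
def comps(mask,amin):
    n,l,s,c=cv2.connectedComponentsWithStats(mask.astype(np.uint8),connectivity=8)
    return [(s[i],c[i],l==i) for i in range(1,n) if s[i][4]>=amin]
def amber(im):
    h=cv2.cvtColor(im,cv2.COLOR_RGB2HSV);return ((h[...,0]<14)&(h[...,1]>120)&(h[...,2]>40))
E
python3 - <<'E'
import pickle;from h import *
D=pickle.load(open("im0.pkl","rb"))
for n,roi in(("top",(180,320,200,480)),("scene",(180,300,140,470))):
    d=D[n];im=d["img"];m=amber(im);k=np.zeros_like(m);k[roi[0]:roi[1],roi[2]:roi[3]]=1;m&=k
    h=cv2.cvtColor(im,cv2.COLOR_RGB2HSV);w=(h[...,1]<60)&(h[...,2]>165)&k
    print(n)
    for s,c,l in comps(m,25):
        r=cv2.minAreaRect(np.argwhere(l)[:,::-1].astype(np.float32)[:,None]);z=18
        if s[4]>150: print("amber",s[4],c.round(1),[np.round(x,1) for x in r],"z18",onz(d,c,18).round(0)[:2],"z60",onz(d,c,60).round(0)[:2])
        else: print("small",s,c.round(1),onz(d,c,35).round(0)[:2])
    for s,c,l in comps(w,15): print("white",s[4],c.round(1),"z18",onz(d,c,18).round(0)[:2],"z98",onz(d,c,98).round(0)[:2])
d=D["top"];im=d["img"]
c=cv2.resize(im[170:340,190:480],None,fx=2.75,fy=2.75,interpolation=cv2.INTER_CUBIC);cv2.imwrite("pics/topc.png",c[:,:,::-1])
E
```

```text
top
small [444 200  12  12  59] [448.5 206.6] [ 705. -333.]
amber 426 [426.3 228.7] [array([425.3, 229.3]), array([12. , 39.2]), np.float64(57.1)] z18 [ 645. -277.] z60 [ 635. -268.]
amber 393 [305.8 241.2] [array([305.8, 241.7]), array([34. , 12.5]), np.float64(83.7)] z18 [595.  49.] z60 [586.  47.]
amber 394 [252.2 247. ] [array([252. , 247.5]), array([33., 12.]), np.float64(90.0)] z18 [572. 192.] z60 [564. 186.]
amber 461 [385.2 285.1] [array([386.9, 284.9]), array([12.4, 41.2]), np.float64(81.9)] z18 [ 486. -168.] z60 [ 480. -163.]
small [345 281  10  10  34] [348.3 286.9] [474. -69.]
white 278 [355.3 188.7] z18 [750. -80.] z98 [723. -75.]
white 16 [216.8 239.6] z18 [588. 289.] z98 [571. 272.]
white 66 [404.2 242.3] z18 [ 605. -217.] z98 [ 587. -204.]
white 63 [238.7 264.2] z18 [524. 225.] z98 [511. 211.]
white 57 [221.5 263.5] z18 [523. 271.] z98 [510. 255.]
white 62 [307.5 262.9] z18 [536.  41.] z98 [522.  39.]
white 15 [292.4 261.9] z18 [536.  82.] z98 [523.  77.]
white 59 [251.6 269. ] z18 [512. 189.] z98 [500. 178.]
white 65 [412.2 280.5] z18 [ 501. -240.] z98 [ 490. -225.]

[... 214 characters left out ...]
] [ 692. -276.]
small [155 270   8  14  31] [157.5 277.4] [ 744. -330.]
white 907 [161.2 200.4] z18 [ 399. -491.] z98 [ 523. -419.]
white 602 [336.6 202.8] z18 [287.  -4.] z98 [423.  18.]
white 28 [141.1 200.4] z18 [ 413. -545.] z98 [ 536. -467.]
white 110 [396.7 223. ] z18 [353. 173.] z98 [482. 176.]
white 102 [233.1 230.3] z18 [ 495. -241.] z98 [ 610. -195.]
white 110 [228.8 253.9] z18 [ 598. -215.] z98 [ 702. -172.]
white 129 [354.1 263.3] z18 [561.  90.] z98 [669. 102.]
white 133 [418.  266.2] z18 [535. 241.] z98 [646. 237.]
white 35 [366.7 269.6] z18 [579. 123.] z98 [684. 131.]
white 675 [380.  286.4] z18 [634. 161.] z98 [734. 166.]
white 67 [263.6 297.8] z18 [735. -84.] z98 [825. -54.]
```

View pics/topc.png

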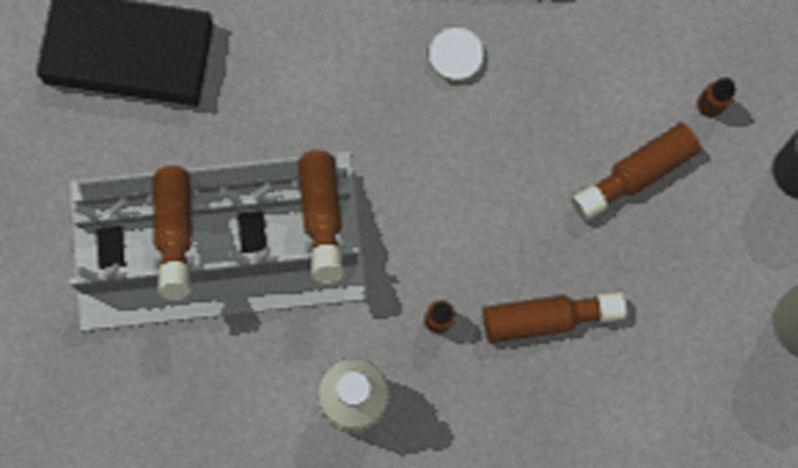

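Scale checks hold: cap to body-centroid distance is 73 and 72 mm (71 expected), and the lane 2 to 4 spacing is 141 mm (140 expected). Next I'll head for a hover over bottle 1, at about (488,-177), for a wrist look.

```bash
cat >> h.py <<'E'
from scipy.spatial.transform import Rotation as Ro
from cell import *
def tool(ang,tilt,sg):
    """tool axes for bottle axis at heading ang (deg), pitched up by tilt; tool x = sg*axis"""
    c,s=np.cos(np.radians(ang)),np.sin(np.radians(ang))
    a=np.array([c*np.cos(tilt),s*np.cos(tilt),np.sin(tilt)]);z=np.array([c*np.sin(tilt),s*np.sin(tilt),-np.cos(tilt)])
    x=sg*a;return np.c_[x,np.cross(z,x),z]
def pose():
    s=read_state();return s["eef_pos"],Ro.from_euler("xyz",s["tool_rot"]).as_matrix()
def go(*wps,start=None):
    p,R=start or pose();print("at",p.round(1))
    for t,Rt in wps:
        d=R.T@(np.array(t)-p);w=Ro.from_matrix(R.T@Rt).as_rotvec()
        print("row",(d/300).round(3),(w/(np.pi/2)).round(3),"rows>=",round(max(np.linalg.norm(d)/41.7,np.degrees(np.linalg.norm(w))/7.16),1))
E
python3 - <<'E'
from h import *
R=tool(-78.2,0,-1)
p,R0=pose()
go(([380,400,300],R0),([560,250,300],R0))
go(([560,0,300],R),([500,-130,260],R),start=([430,360,300],R0))
E
```

```text
at [152.9 631.2 216.2]
row [-0.917 -0.571 -0.278] [0. 0. 0.] rows>= 8.0
row [-1.618 -0.916 -0.278] [0. 0. 0.] rows>= 13.5Traceback (most recent call last):
  File "<stdin>", line 5, in <module>
  File "h.py", line 25, in go
    p,R=start or pose();print("at",p.round(1))
                                   ^^^^^^^
AttributeError: 'list' object has no attribute 'round'. Did you mean: 'count'?
```

Call:
{"op": "move_arm", "data": {
  "rows": "-0.917 -0.571 -0.278 0 0 0.718 -1;-0.917 -0.571 -0.278 0 0 0.718 -1;-0.917 -0.571 -0.278 0 0 0.718 -1;-0.917 -0.571 -0.278 0 0 0.718 -1;-0.917 -0.571 -0.278 0 0 0.718 -1;-0.917 -0.571 -0.278 0 0 0.718 -1;-0.917 -0.571 -0.278 0 0 0.718 -1;-0.917 -0.571 -0.278 0 0 0.718 -1;-0.917 -0.571 -0.278 0 0 0.718 -1;-0.917 -0.571 -0.278 0 0 0.718 -1"
}}

```text
clock: 0.93
eef_pos: [382.8, 397.7, 301.2]
tool_rot: [3.14, 0.0, 1.766]
force: [-0.4, 0.8, 0.2]
width: 85.1
gripper_force: 0.0
```

```bash
python3 - <<'E'
from h import *
R=tool(-78.2,0,-1);p,R0=pose();print(R0.round(2),read_state()["qpos"].round(2))
go(([500,130,300],R),([520,-120,280],R))
go(([520,-120,280],R),start=(np.array([500,130,300.]),R))
E
```

```text
[[-0.19  0.98  0.  ]
 [ 0.98  0.19 -0.  ]
 [-0.    0.   -1.  ]] [-1.12  0.42  0.39  1.69 -0.17  1.07 -0.48]
at [382.8 397.7 301.2]
row [-0.951  0.21   0.005] [ 0.001  0.    -0.007] rows>= 7.0
row [-1.782  0.114  0.071] [ 0.001  0.    -0.007] rows>= 12.9
at [500. 130. 300.]
row [-0.829 -0.105  0.067] [0. 0. 0.] rows>= 6.0
```

Call:
{"op": "move_arm", "data": {
  "rows": "-0.95 0.21 0 0 0 -0.007 -1;-0.95 0.21 0 0 0 -0.007 -1;-0.95 0.21 0 0 0 -0.007 -1;-0.95 0.21 0 0 0 -0.007 -1;-0.95 0.21 0 0 0 -0.007 -1;-0.95 0.21 0 0 0 -0.007 -1;-0.95 0.21 0 0 0 -0.007 -1;-0.95 0.21 0 0 0 -0.007 -1;-0.95 0.21 0 0 0 -0.007 -1"
}}

```text
clock: 1.68
eef_pos: [500.1, 132.6, 300.0]
tool_rot: [-3.141, 0.0, 1.785]
force: [0.1, 0.5, -0.3]
width: 85.2
gripper_force: 0.0
```

```bash
cat >> h.py <<'E'
def snap(name):
    import pickle
    p,R=pose();d=get_image("wrist");d["pose"]=(p,R);pickle.dump(d,open(name+".pkl","wb"));cv2.imwrite(f"pics/{name}.png",d["img"][:,:,::-1]);return d
def wz(d,uv,z):
    f=240/np.tan(np.radians(d["vfov"]/2));x,y=uv[0]-d["cx"],uv[1]-d["cy"];r=np.hypot(x,y)+1e-9;t=r/f
    v=np.array([np.sin(t)*x/r,-np.sin(t)*y/r,-np.cos(t)]);p,R=d["pose"];T=d["T_tool_cam"]
    o=p+R@T[:3,3];w=R@T[:3,:3]@v;return o+w*(z-o[2])/w[2]
E
python3 - <<'E'
from h import *
d=snap("w1");print(d["pose"][0],{k:v for k,v in d.items() if k not in("img","pose")})
E
```

```text
[500.08288928 132.59251958 299.98058067] {'vfov': 65.70646984690485, 'cx': 321.5198484799806, 'cy': 239.00592572182842, 'T_tool_cam': array([[-1.05469893e-03,  9.47308650e-01,  3.20320480e-01,
         8.31874709e+01],
       [ 9.99997595e-01,  1.61506721e-03, -1.48373511e-03,
        -1.03094904e+00],
       [-1.92289421e-03,  3.20318145e-01, -9.47308075e-01,
        -1.56176925e+02],
       [ 0.00000000e+00,  0.00000000e+00,  0.00000000e+00,
         1.00000000e+00]])}
```

View pics/w1.png

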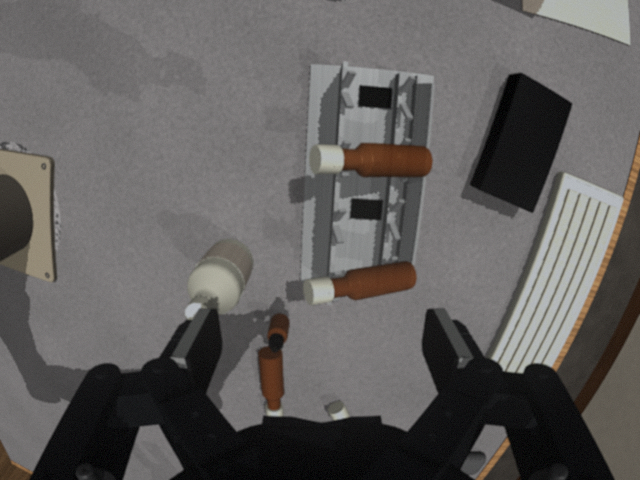

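Wrist view: set-bottle caps at (327,159) and (319,291), vacant lanes at rows ~95 and ~210. I'll measure the rack from here.

```bash
python3 - <<'E'
import pickle;from h import *
d=pickle.load(open("w1.pkl","rb"));im=d["img"];h=cv2.cvtColor(im,cv2.COLOR_RGB2HSV)
k=np.zeros(im.shape[:2],bool);k[130:310,295:445]=1
m=amber(im)&k
w=(h[...,1]<60)&(h[...,2]>165);w[:130]=0;w[310:]=0;w[:,:300]=0;w[:,350:]=0
w=cv2.morphologyEx(w.astype(np.uint8),cv2.MORPH_OPEN,np.ones((7,7)))
for s,c,l in comps(m,300): print("amber",s,c.round(1),wz(d,c,67).round(1))
for s,c,l in comps(w,100): print("white",s,c.round(1),wz(d,c,98).round(1))
# base plate corners (z~ few mm)
for uv in((311,64),(434,75),(302,277)): print(wz(d,uv,3).round(0))
D=pickle.load(open("im0.pkl","rb"))
E
```

```text
amber [ 344  144   88   32 2444] [388.4 159.9] [560.2 186.3  67. ]
amber [ 333  262   83   37 2062] [375.5 280.6] [582.   48.5  67. ]
white [321 148  22  19 390] [331.5 157. ] [499.3 178.7  98. ]
white [314 284  19  17 309] [322.7 291.9] [521.5  36.9  98. ]
[456. 276.   3.]
[604. 300.   3.]
[500.   6.   3.]
```

Call:
{"op": "move_arm", "data": {
  "rows": "-0.83 -0.1 0.067 0 0 0 -1;-0.83 -0.1 0.067 0 0 0 -1;-0.83 -0.1 0.067 0 0 0 -1;-0.83 -0.1 0.067 0 0 0 -1;-0.83 -0.1 0.067 0 0 0 -1;-0.83 -0.1 0.067 0 0 0 -1;-0.83 -0.1 0.067 0 0 0 -1;-0.83 -0.1 0.067 0 0 0 -1"
}}

```text
clock: 2.4
eef_pos: [523.8, -115.7, 279.6]
tool_rot: [-3.14, -0.0, 1.786]
force: [0.0, 0.6, -0.6]
width: 85.5
gripper_force: 0.0
```

```bash
python3 - <<'E'
from h import *
d=snap("w2");print(d["pose"][0]);im=d["img"];h=cv2.cvtColor(im,cv2.COLOR_RGB2HSV)
for s,c,l in comps(amber(im),150): print("amber",s,c.round(1),wz(d,c,18).round(1),wz(d,c,35)[:2].round(1))
w=cv2.morphologyEx(((h[...,1]<60)&(h[...,2]>165)).astype(np.uint8),cv2.MORPH_OPEN,np.ones((5,5)))
for s,c,l in comps(w,100): print("white",s,c.round(1),wz(d,c,18).round(1))
E
```

```text
[ 523.81048061 -115.731018    279.64809068]
amber [ 369   36   91   45 2464] [415.5  57. ] [592.4  59.6  18. ] [588.9  55.8]
amber [283 134  24  25 166] [297.5 142.1] [485.1 -66.7  18. ] [485.9 -65.4]
amber [ 268  182   29   93 2296] [282.3 223.9] [ 486.5 -164.    18. ] [ 487.2 -158.7]
amber [ 366  292   42   69 1539] [386.3 327.5] [ 646.4 -275.8   18. ] [ 640.7 -266. ]
amber [601 328  25  39 192] [614.2 346.7] [1097.5 -260.9   18. ] [1073.4 -251.7]
amber [412 357  17  27 261] [418.9 369.6] [ 716.5 -338.2   18. ] [ 707.9 -325.9]
white [592   9  48  34 429] [613.4  24. ] [864.3 221.3  18. ]
white [588  27   8  28 145] [591.6  40.4] [827.1 176.1  18. ]
white [187  28  32  32 818] [202.2  43.3] [353.7  27.3  18. ]
white [348  32  21  17 303] [357.9  40.1] [525.5  61.4  18. ]
white [ 535   58   69  226 1842] [573.1 172. ] [842.9  -9.2  18. ]
white [ 540   60   51  182 1062] [567.5 152.4] [824.1  12.5  18. ]
white [603  61  12  39 258] [608.9  80.4] [870.3 134.4  18. ]
white [ 558   91   64  198 1397] [593.1 190. ] [889.5 -21.8  18. ]
white [591 101  18  52 394] [599.7 126.5] [870.2  65.4  18. ]
white [ 579  100   61  193 1701] [613.8 201.1] [939.2 -25.   18. ]
white [ 569  103   62  188 1220] [602.6 197.1] [912.8 -26.   18. ]
white [ 547  154   49  132 1019] [572.9 219. ] [868.5 -70.2  18. ]
white [ 487  185   34   40 1087] [503.5 204.2] [748.5 -79.   18. ]
white [521 243  63  61 808] [545.7 284.6] [ 864.1 -171.6   18. ]
white [363 277  14  16 188] [369.6 284.6] [ 607.2 -218.5   18. ]
white [277 278  13  15 188] [283.2 285.1] [ 501.6 -242.1   18. ]
white [467 440  23  25 354] [478.4 452.2] [ 914.2 -523.4   18. ]
```

View pics/w2.png

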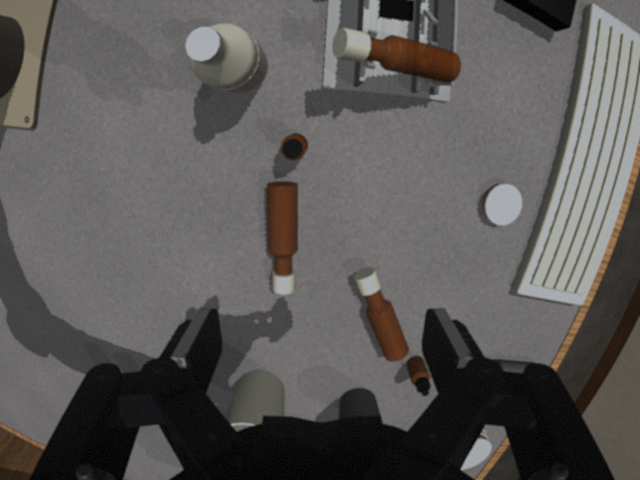

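Bottle 1 origin (488.5,-177.3), heading -78.7°. Bottle 2 (641,-269), heading 124°. Lane 3 mid (565,116), lane 1 mid (543,255), uphill heading -171°. The two views agree to about 2 mm.

```bash
python3 - <<'E'
from h import *
R=tool(-78.7,0,-1)
go(([488.5,-177.3,90],R),([488.5,-177.3,18],R))
E
```

```text
at [ 524.1 -113.3  279.6]
row [-0.184 -0.162  0.632] [-0.001 -0.001  0.014] rows>= 4.9
row [-0.184 -0.161  0.872] [-0.001 -0.001  0.014] rows>= 6.5
```

Call:
{"op": "move_arm", "data": {
  "rows": "-0.184 -0.161 0.4 0 0 0.014 -1;-0.184 -0.161 0.4 0 0 0.014 -1;-0.184 -0.161 0.4 0 0 0.014 -1;-0.184 -0.161 0.5 0 0 0.014 -1;-0.184 -0.161 0.6 0 0 0.014 -1;-0.184 -0.161 0.7 0 0 0.014 -1;-0.184 -0.161 0.77 0 0 0.014 -1;-0.184 -0.161 0.82 0 0 0.014 -1;-0.184 -0.161 0.85 0 0 0.014 -1;-0.184 -0.161 0.85 0 0 0.014 -1;-0.184 -0.161 0.85 0 0 0.014 -1"
}}

```text
clock: 3.37
eef_pos: [489.3, -177.7, 25.4]
tool_rot: [3.141, -0.001, 1.768]
force: [0.1, -0.8, 0.6]
width: 85.1
gripper_force: 0.0
```

```bash
python3 - <<'E'
from h import *
d=snap("w3");R=tool(-78.7,0,-1)
go(([488.5,-177.3,18],R))
E
```

```text
at [ 489.6 -178.4   26. ]
row [ 0.004 -0.003  0.027] [ 0.001 -0.    -0.   ] rows>= 0.2
```

View pics/w3.png

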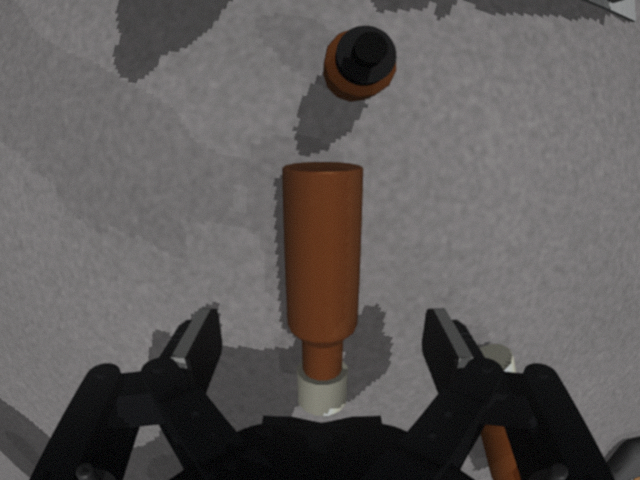

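The bottle is centred between the fingers at column 323, with the base rim at row ~165–172. Descend and close.

```bash
python3 - <<'E'
import pickle;from h import *
d=pickle.load(open("w3.pkl","rb"));p,R=d["pose"]
for uv,z in(((323,163),10),((323,163),18),((323,172),36),((323,403),18)): print(uv,z,(R.T@(wz(d,uv,z)-p)).round(1))
E
```

```text
(323, 163) 10 [62.2 -0.1 15.5]
(323, 163) 18 [63.2 -0.1  7.5]
(323, 172) 36 [ 61.8  -0.2 -10.5]
(323, 403) 18 [-74.5  -0.    7.3]
```

Call:
{"op": "move_arm", "data": {
  "rows": "0 0 0.024 0 0 0 -1;0 0 0.025 0 0 0 -0.3;0 0 0.025 0 0 0 1;0 0 0.025 0 0 0 1;0 0 0.025 0 0 0 1;0 0 0.025 0 0 0 1;0 0 0.025 0 0 0 1;0 0 0.025 0 0 0 1;0 0 0.025 0 0 0 1;0 0 0.025 0 0 0 1;0 0 0.025 0 0 0 1"
}}

```text
clock: 4.33
eef_pos: [492.0, -180.8, 21.3]
tool_rot: [3.134, 0.003, 1.765]
force: [0.2, 1.5, 28.6]
width: 0.3
gripper_force: 14.4
```

```bash
python3 - <<'E'
from h import *
d=snap("w4");print(read_state())
E
```

```text
{'clock': 4.3833, 'qpos': array([ 0.13907526,  0.77529572,  0.24431669,  2.02342215, -0.46632475,
        0.38793075,  0.94379169]), 'qd': array([ 0.00012463,  0.00116827, -0.00051432,  0.00079898,  0.00024565,
        0.00068693, -0.00050046]), 'tau': array([ 6.72429465e-01, -3.68429232e+01,  3.16383138e+00, -5.09689629e+00,
        8.67693429e-02, -6.18521925e-01, -8.24056769e-03]), 'eef_pos': array([ 492.0597958 , -180.81297488,   21.3254103 ]), 'tool_rot': array([3.13436356, 0.00313825, 1.76460955]), 'force': array([-1.18189466,  1.53872603, 28.27979305]), 'torque': array([0.41899348, 0.11450444, 0.02159942]), 'gripper_force': 14.389133155345917, 'width': 0.08334979386174243}
```

View pics/w4.png

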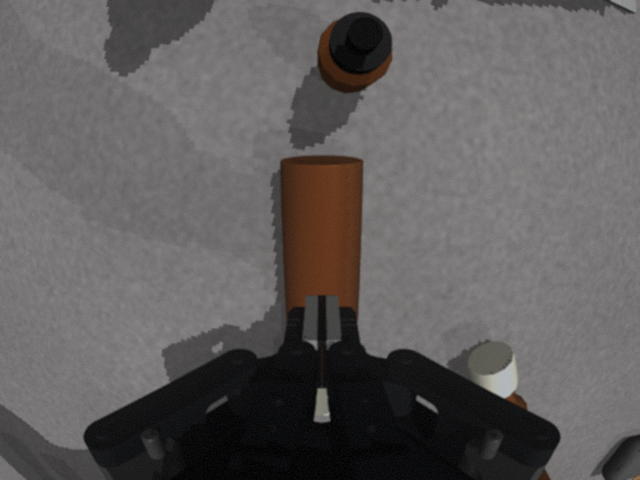

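The fingers closed on top of the bottle. The picture places the shut tips about 15 mm behind the reported TCP, not 14 mm ahead, so the real fingers are about 29 mm shorter than stated. I'll use that measured offset, so lift, open and check the bottle's pose.

Call:
{"op": "move_arm", "data": {
  "rows": "0 0 -0.1 0 0 0 1;0 0 -0.1 0 0 0 1;0 0 -0.1 0 0 0 -1;0 0 -0.1 0 0 0 -1;0 0 -0.1 0 0 0 -1;0 0 -0.1 0 0 0 -1;0 0 -0.1 0 0 0 -1;0 0 -0.1 0 0 0 -1;0 0 -0.1 0 0 0 -1;0 0 -0.1 0 0 0 -1"
}}

```text
clock: 5.22
eef_pos: [488.4, -179.7, 47.6]
tool_rot: [-3.141, -0.0, 1.765]
force: [1.1, -0.2, 0.5]
width: 85.9
gripper_force: 0.0
```

```bash
python3 - <<'E'
from h import *
d=snap("w5");p,R=d["pose"];print(p,read_state()["width"]);m=amber(d["img"])
for s,c,l in comps(m,300):
    r=np.argwhere(l);rows=[(int(y),r[r[:,0]==y][:,1].min(),r[r[:,0]==y][:,1].max()) for y in range(s[1],s[1]+s[3],16)]
    print(s,rows)
    if s[4]>5000:
        for y,a,b in rows: print((R.T@(wz(d,((a+b)/2,y),18)-p)).round(1),b-a)
print(R.round(4))
E
```

```text
[ 488.44119196 -179.65689943   47.57073004] 85.72171638393964
[326  39  62  57 846] [(39, np.int64(344), np.int64(346)), (55, np.int64(329), np.int64(336)), (71, np.int64(327), np.int64(387)), (87, np.int64(337), np.int64(377))]
[  286   155    69   199 11437] [(155, np.int64(308), np.int64(334)), (171, np.int64(286), np.int64(353)), (187, np.int64(287), np.int64(353)), (203, np.int64(287), np.int64(353)), (219, np.int64(287), np.int64(352)), (235, np.int64(288), np.int64(352)), (251, np.int64(288), np.int64(351)), (267, np.int64(289), np.int64(351)), (283, np.int64(289), np.int64(350)), (299, np.int64(290), np.int64(350)), (315, np.int64(303), np.int64(338)), (331, np.int64(303), np.int64(337)), (347, np.int64(306), np.int64(335))]
[64.5 -1.  29.6] 26
[56.4 -1.7 29.6] 67
[48.2 -1.5 29.6] 66
[39.8 -1.5 29.6] 66
[31.3 -1.8 29.6] 65
[22.6 -1.6 29.6] 64
[13.6 -1.8 29.6] 63
[ 4.3 -1.6 29.6] 62
[-5.3 -1.9 29.6] 61
[-15.3  -1.6  29.6] 60
[-25.8  -1.4  29.6] 35
[-36.8  -1.7  29.6] 34
[-48.5  -1.4  29.6] 29
[483 425  32  39 904] [(425, np.int64(486), np.int64(497)), (441, np.int64(485), np.int64(509)), (457, np.int64(489), np.int64(513))]
[[-1.929e-01  9.812e-01 -4.000e-04]
 [ 9.812e-01  1.929e-01  1.000e-04]
 [ 2.000e-04 -4.000e-04 -1.000e+00]]
```

Call:
{"op": "move_arm", "data": {
  "rows": "0 -0.005 0.08 0 0 0 -1;0 -0.005 0.13 0 0 0 -1;0 -0.005 0.17 0 0 0 -1;0 -0.005 0.19 0 0 0 -1;0 -0.005 0.2 0 0 0 -1;0 -0.005 0.205 0 0 0 -1;0 -0.005 0.205 0 0 0 -1"
}}

```text
clock: 5.85
eef_pos: [487.3, -180.1, -13.5]
tool_rot: [3.141, 0.0, 1.765]
force: [-0.1, -0.3, 0.2]
width: 85.1
gripper_force: 0.0
```

Call:
{"op": "move_arm", "data": {
  "rows": "0 0 0 0 0 0 0;0 0 0 0 0 0 0.3;0 0 0 0 0 0 1;0 0 0 0 0 0 1;0 0 0 0 0 0 1;0 0 0 0 0 0 1;0 0 0 0 0 0 1;0 0 0 0 0 0 1"
}}

```text
clock: 6.52
eef_pos: [487.2, -180.0, -13.1]
tool_rot: [3.141, 0.0, 1.765]
force: [-1.5, 0.3, 5.5]
width: 34.4
gripper_force: 59.2
```

Call:
{"op": "move_arm", "data": {
  "rows": "0 0 -0.02 0 0 0 1;0 0 -0.06 0 0 0 1;0 0 -0.12 0 0 0 1;0 0 -0.2 0 0 0 1;0 0 -0.3 0 0 0 1;0 0 -0.4 0 0 0 1;0 0 -0.5 0 0 0 1;0 0 -0.6 0 0 0 1;0 0 -0.68 0 0 0 1;0 0 -0.72 0 0 0 1;0 0 -0.72 0 0 0 1"
}}

```text
clock: 7.43
eef_pos: [488.7, -180.6, 205.3]
tool_rot: [3.136, 0.002, 1.765]
force: [-0.2, -0.6, -1.4]
width: 34.2
gripper_force: 59.9
```

```bash
cat >> h.py <<'E'
def hand(d):
    """ray-cast bottle-in-hand silhouette at tool plane z=-31, in tool coords"""
    e=dict(d);e["pose"]=(np.zeros(3),np.eye(3));m=amber(d["img"])
    for s,c,l in comps(m,1500):
        if not 250<c[0]<390: continue
        r=np.argwhere(l)
        for y in range(s[1],s[1]+s[3],12):
            q=r[r[:,0]==y][:,1];print(y,q.min(),q.max(),wz(e,((q.min()+q.max())/2,y),-31).round(1))
def L(o,ang,tilt,sg,bx,bz=-31):
    """TCP pose putting bottle origin at o"""
    R=tool(ang,tilt,sg);return np.array(o)-R@np.array([bx,0,bz]),R
E
python3 - <<'E'
from h import *
d=snap("w6");print(d["pose"][0]);hand(d)
a=-171.1;u=np.array([np.cos(np.radians(a))*np.cos(.45),np.sin(np.radians(a))*np.cos(.45),np.sin(.45)])
R=tool(a,.45,-1);home=np.array([565,116.2,71])
A=L(home-R[:,2]*70+u*3,a,.45,-1,3.5)
p,R0=pose()
go((A[0],A[1]));print(A[0])
mid=(p+A[0])/2
go(([500,-60,260],R0))
E
```

```text
[ 488.66083997 -180.60430689  205.33316162]
170 304 338 [ 65.5  -1.  -31. ]
182 272 373 [ 61.3  -0.5 -31. ]
194 272 372 [ 57.1  -0.7 -31. ]
206 272 372 [ 52.9  -0.7 -31. ]
218 273 371 [ 48.6  -0.7 -31. ]
230 273 371 [ 44.2  -0.7 -31. ]
242 274 370 [ 39.7  -0.7 -31. ]
254 274 369 [ 35.1  -0.9 -31. ]
266 275 369 [ 30.4  -0.7 -31. ]
278 275 368 [ 25.6  -0.9 -31. ]
290 276 367 [ 20.6  -0.9 -31. ]
302 276 367 [ 15.5  -0.9 -31. ]
314 277 367 [ 10.2  -0.7 -31. ]
326 278 366 [  4.7  -0.7 -31. ]
338 278 365 [ -1.1  -0.9 -31. ]
350 280 364 [ -7.1  -0.7 -31. ]
362 280 363 [-13.4  -0.9 -31. ]
374 283 360 [-20.   -0.9 -31. ]
386 293 349 [-27.   -1.2 -31. ]
398 299 344 [-34.4  -0.9 -31. ]
410 299 344 [-42.2  -0.9 -31. ]
422 318 326 [-50.6  -0.7 -31. ]
at [ 487.7 -180.   203.5]
row [0.918 0.48  0.316] [ 0.232 -0.222  1.006] rows>= 13.3
[575.97697475 117.91894837 108.94471296]
at [ 487.7 -180.   203.5]
row [ 0.384  0.118 -0.188] [0. 0. 0.] rows>= 3.2
```

```bash
python3 - <<'E'
from h import *
a=-171.1;home=np.array([565,116.2,71])
W=L(home+[0,0,130],a,.45,-1,4);print(W[0])
go(W)
E
```

```text
[548.11999439 113.55666166 174.82600196]
at [ 487.7 -180.   203.5]
row [0.921 0.386 0.096] [ 0.232 -0.222  1.006] rows>= 13.3
```

Call:
{"op": "move_arm", "data": {
  "rows": "0.037 0.015 0.004 0.009 -0.009 0.04 1;0.092 0.039 0.01 0.023 -0.022 0.101 1;0.157 0.066 0.016 0.039 -0.038 0.171 1;0.221 0.093 0.023 0.056 -0.053 0.241 1;0.286 0.12 0.03 0.072 -0.069 0.312 1;0.35 0.147 0.036 0.088 -0.084 0.382 1;0.414 0.174 0.043 0.104 -0.1 0.453 1;0.479 0.2 0.05 0.121 -0.115 0.523 1;0.543 0.228 0.057 0.137 -0.131 0.593 1;0.608 0.255 0.063 0.153 -0.147 0.664 1;0.672 0.282 0.07 0.169 -0.162 0.734 1;0.737 0.309 0.077 0.186 -0.178 0.805 1"
}}

```text
clock: 8.48
eef_pos: [534.5, 56.6, 177.2]
tool_rot: [-3.075, 0.376, 0.492]
force: [-0.0, -1.3, -1.5]
width: 34.4
gripper_force: 59.9
```

```bash
python3 - <<'E'
from h import *
a=-171.1;home=np.array([565,116.2,71])
print(read_state()["qpos"].round(2))
go(L(home+[0,0,130],a,.45,-1,4))
E
```

```text
[-0.64  0.89  0.88  1.53 -0.49  1.37 -0.76]
at [534.5  56.6 177.2]
row [ 0.123 -0.148 -0.031] [ 0.044 -0.04   0.198] rows>= 2.6
```

Call:
{"op": "move_arm", "data": {
  "rows": "0.041 -0.05 -0.01 0.015 -0.013 0.066 1;0.082 -0.1 -0.02 0.03 -0.027 0.132 1;0.11 -0.135 -0.027 0.04 -0.036 0.18 1;0.123 -0.148 -0.031 0.044 -0.04 0.198 1;0.123 -0.148 -0.031 0.044 -0.04 0.198 1;0.123 -0.148 -0.031 0.044 -0.04 0.198 1;0.123 -0.148 -0.031 0.044 -0.04 0.198 1"
}}

```text
clock: 9.07
eef_pos: [548.0, 110.9, 176.5]
tool_rot: [-3.141, 0.447, 0.16]
force: [-0.2, 0.3, -1.1]
width: 34.4
gripper_force: 59.9
```

```bash
python3 - <<'E'
from h import *
d=snap("w7");a=-171.1;home=np.array([565,116.2,71]);R=tool(a,.45,-1);print(read_state()["qpos"].round(2))
hand(d)
u=-R[:,0]
for h in (70,45,25,10,0): print(h);go(L(home-R[:,2]*h+u*4,a,.45,-1,4))
D=get_image("scene");cv2.imwrite("pics/s7.png",cv2.resize(D["img"][110:330,230:500],None,fx=2.6,fy=2.6)[:,:,::-1])
E
```

```text
[-0.66  0.99  0.93  1.39 -0.59  1.56 -1.09]
170 306 336 [ 64.5  -0.8 -31. ]
182 271 372 [ 60.4  -0.6 -31. ]
194 271 372 [ 56.2  -0.6 -31. ]
206 272 372 [ 52.   -0.5 -31. ]
218 272 371 [ 47.7  -0.6 -31. ]
230 273 371 [ 43.3  -0.5 -31. ]
242 273 370 [ 38.9  -0.6 -31. ]
254 274 369 [ 34.3  -0.6 -31. ]
266 275 369 [ 29.6  -0.5 -31. ]
278 275 368 [ 24.8  -0.6 -31. ]
290 276 368 [ 19.9  -0.5 -31. ]
302 276 367 [ 14.8  -0.6 -31. ]
314 276 367 [  9.5  -0.6 -31. ]
326 277 366 [  4.   -0.7 -31. ]
338 278 365 [ -1.8  -0.7 -31. ]
350 279 364 [ -7.7  -0.7 -31. ]
362 279 364 [-14.   -0.7 -31. ]
374 283 360 [-20.6  -0.7 -31. ]
386 293 349 [-27.5  -0.9 -31. ]
398 299 344 [-34.9  -0.7 -31. ]
410 299 343 [-42.7  -0.9 -31. ]
422 316 327 [-51.   -0.7 -31. ]
70
at [548.2 110.9 176.8]
row [ 0.179 -0.008  0.163] [ 0.001 -0.002  0.002] rows>= 1.7
45
at [548.2 110.9 176.8]
row [ 0.178 -0.008  0.246] [ 0.001 -0.002  0.002] rows>= 2.2
25
at [548.2 110.9 176.8]
row [ 0.178 -0.008  0.313] [ 0.001 -0.002  0.002] rows>= 2.6
10
at [548.2 110.9 176.8]
row [ 0.178 -0.008  0.363] [ 0.001 -0.002  0.002] rows>= 2.9
0
at [548.2 110.9 176.8]
row [ 0.178 -0.009  0.396] [ 0.001 -0.002  0.002] rows>= 3.1
```

View pics/w7.png

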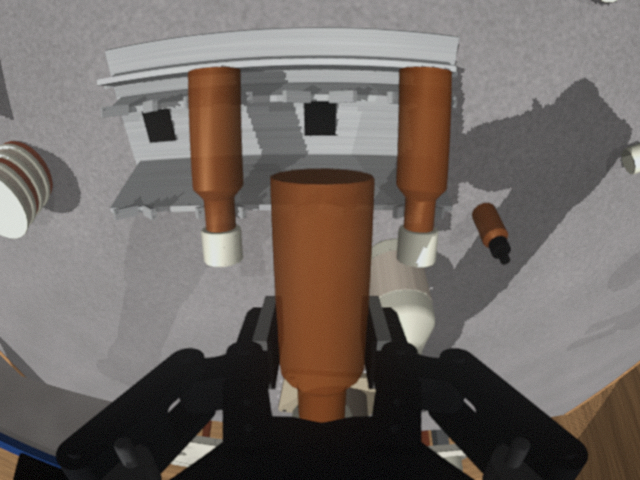

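The view is symmetric: set bottles at columns 215 and 424, held bottle at 322, and the yaw matches. I'll lower perpendicular to the lane, with 4 mm of uphill clearance.

Call:
{"op": "move_arm", "data": {
  "rows": "0.06 -0.003 0.03 0 -0.002 0.002 1;0.12 -0.006 0.08 0 -0.002 0.002 1;0.17 -0.008 0.15 0 -0.002 0.002 1;0.178 -0.008 0.21 0 -0.002 0.002 1;0.178 -0.008 0.26 0 -0.002 0.002 1;0.178 -0.008 0.3 0 -0.002 0.002 1;0.178 -0.008 0.33 0 -0.002 0.002 1;0.178 -0.008 0.34 0 -0.002 0.002 1;0.178 -0.008 0.34 0 -0.002 0.002 1;0.178 -0.008 0.34 0 -0.002 0.002 1"
}}

```text
clock: 10.0
eef_pos: [553.1, 114.8, 62.8]
tool_rot: [3.141, 0.448, 0.157]
force: [0.0, -0.3, -1.3]
width: 34.1
gripper_force: 59.9
```

```bash
python3 - <<'E'
from h import *
d=snap("w8");a=-171.1;home=np.array([565,116.2,71]);R=tool(a,.45,-1)
u=-R[:,0];print(read_state()["force"])
for h,k in ((10,4),(0,4),(0,0)): print(h);go(L(home-R[:,2]*h+u*k,a,.45,-1,4))
E
```

```text
[ 0.00843625 -0.22658614 -1.15737944]
10
at [553.3 114.8  62.9]
row [-0.003  0.002  0.029] [ 0.001 -0.002  0.001] rows>= 0.2
0
at [553.3 114.8  62.9]
row [-0.003  0.001  0.062] [ 0.001 -0.002  0.001] rows>= 0.4
0
at [553.3 114.8  62.9]
row [0.01  0.001 0.062] [ 0.001 -0.002  0.001] rows>= 0.5
```

View pics/w8.png

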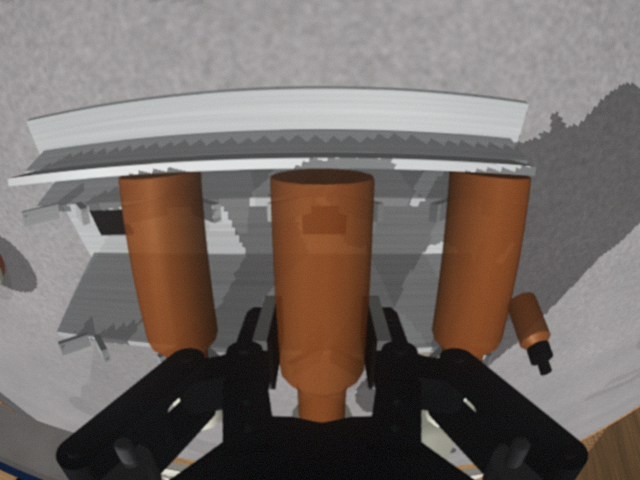

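Neighbours sit at columns 160 and 487 (middle 323.5) and the held bottle at 322.5, so it is centred and about 18 mm above its seat. Lower gently.

Call:
{"op": "move_arm", "data": {
  "rows": "-0.002 0.001 0.015 0 -0.002 0.001 1;-0.002 0.001 0.03 0 -0.002 0.001 1;-0.002 0.001 0.04 0 -0.002 0.001 1;-0.002 0.001 0.048 0 -0.002 0.001 1;-0.002 0.001 0.053 0 -0.002 0.001 1;-0.002 0.001 0.053 0 -0.002 0.001 1"
}}

```text
clock: 10.55
eef_pos: [544.8, 113.4, 47.7]
tool_rot: [3.14, 0.453, 0.155]
force: [-0.5, 0.2, -0.6]
width: 34.2
gripper_force: 59.9
```

Call:
{"op": "move_arm", "data": {
  "rows": "0 0 0.003 0 0 0 1;0 0 0.006 0 0 0 1;0 0 0.009 0 0 0 1;0 0 0.009 0 0 0 1"
}}

```text
clock: 10.88
eef_pos: [544.4, 112.9, 45.8]
tool_rot: [3.139, 0.451, 0.155]
force: [1.1, 0.4, -0.5]
width: 34.3
gripper_force: 60.1
```

```bash
python3 - <<'E'
from h import *
a=-171.1;home=np.array([565,116.2,71]);R=tool(a,.45,-1)
print("force in tool",R.T@read_state()["force"])
go(L(home,a,.45,-1,4))
E
```

```text
force in tool [ 1.21367796 -0.26333721 -0.0606058 ]
at [544.4 112.9  45.8]
row [ 0.013 -0.    -0.002] [ 0.001  0.001 -0.   ] rows>= 0.1
```

Call:
{"op": "move_arm", "data": {
  "rows": "0.005 0 0 0 0 0 1;0.01 0 0 0 0 0 1;0.015 0 0 0 0 0 1;0.015 0 0 0 0 0 1"
}}

```text
clock: 11.22
eef_pos: [544.8, 112.9, 45.4]
tool_rot: [3.14, 0.46, 0.154]
force: [-8.6, -1.6, 9.3]
width: 34.0
gripper_force: 60.7
```

Call:
{"op": "move_arm", "data": {
  "rows": "0 0 0.004 0 0 0 1;0 0 0.008 0 0 0 1;0 0 0.008 0 0 0 1"
}}

```text
clock: 11.47
eef_pos: [544.8, 112.7, 45.1]
tool_rot: [3.14, 0.458, 0.154]
force: [-6.4, -0.7, 18.7]
width: 34.5
gripper_force: 61.7
```

```bash
python3 - <<'E'
from h import *
d=snap("w9");a=-171.1;home=np.array([565,116.2,71]);R=tool(a,.45,-1)
print("force in tool",R.T@read_state()["force"])
go(L(home,a,.45,-1,4))
m=amber(d["img"])
for s,c,l in comps(m,800):
    r=np.argwhere(l);o=[]
    for y in range(s[1],s[1]+70,10):
        q=r[r[:,0]==y][:,1];o.append((y,int(q.min()),int(q.max())))
    print(s,o)
E
```

```text
force in tool [-13.11420726  -0.05639858 -14.23613798]
at [544.8 112.7  45.1]
row [ 0.01  -0.001 -0.004] [ 0.001  0.005 -0.001] rows>= 0.1
[  270   179   103   244 20724] [(179, 315, 372), (189, 270, 372), (199, 271, 372), (209, 272, 371), (219, 272, 371), (229, 272, 371), (239, 272, 370)]
[   91   183   114   196 14646] [(183, 172, 179), (193, 91, 180), (203, 93, 182), (213, 94, 183), (223, 95, 184), (233, 97, 184), (243, 99, 185)]
[  442   182   119   198 16423] [(182, 466, 474), (192, 465, 554), (202, 464, 553), (212, 463, 551), (222, 463, 550), (232, 460, 548), (242, 459, 546)]
```

View pics/w9.png

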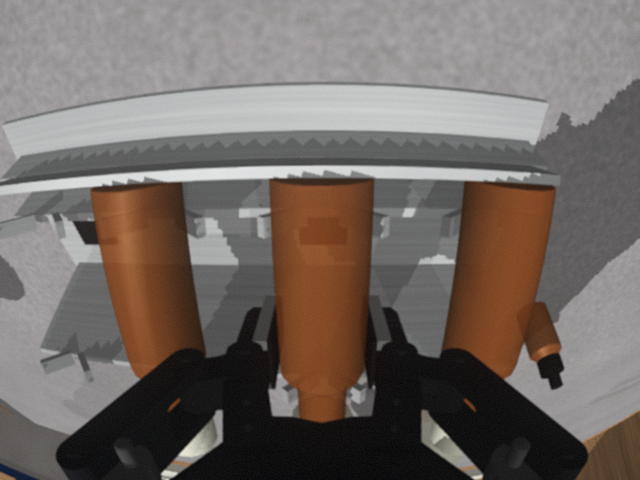

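The base rims line up along the lip, and the 14 N upward and 13 N uphill reactions show it seated. I'll hold briefly, open part way (neighbours are close), and back out along the tool axis.

Call:
{"op": "move_arm", "data": {
  "rows": "0 0 0 0 0 0 1;-0.004 0 -0.006 0 0 0 1;-0.004 0 -0.006 0 0 0 0.1;-0.004 0 -0.006 0 0 0 -0.1;-0.004 0 -0.006 0 0 0 -0.3;-0.004 0 -0.006 0 0 0 -0.3;-0.004 0 -0.006 0 0 0 -0.3;-0.004 0 -0.006 0 0 0 -0.3"
}}

```text
clock: 12.18
eef_pos: [546.7, 113.7, 43.3]
tool_rot: [3.14, 0.452, 0.155]
force: [0.0, -0.0, -0.4]
width: 55.6
gripper_force: 0.0
```

Call:
{"op": "move_arm", "data": {
  "rows": "0 0 -0.02 0 0 0 -0.3;0 0 -0.06 0 0 0 -0.3;0 0 -0.12 0 0 0 -0.3;0 0 -0.2 0 0 0 -0.3;0 0 -0.3 0 0 0 -0.3;0 0 -0.4 0 0 0 -0.3;0 0 -0.5 0 0 0 -0.3;0 0 -0.5 0 0 0 -0.3;0 0 -0.5 0 0 0 -0.3"
}}

```text
clock: 12.93
eef_pos: [613.2, 123.3, 181.0]
tool_rot: [3.139, 0.448, 0.155]
force: [-0.1, 0.1, -1.0]
width: 55.7
gripper_force: 0.0
```

```bash
python3 - <<'E'
from h import *
d=snap("w10");print(d["pose"][0].round(1))
im=d["img"];h=cv2.cvtColor(im,cv2.COLOR_RGB2HSV)
for s,c,l in comps(amber(im),300): print("amber",s,c.round(1),wz(d,c,67).round(1))
w=cv2.morphologyEx(((h[...,1]<60)&(h[...,2]>165)).astype(np.uint8),cv2.MORPH_OPEN,np.ones((5,5)))
for s,c,l in comps(w,150): print("white",s,c.round(1),wz(d,c,98).round(1))
d=get_image("top");cv2.imwrite("pics/t10.png",cv2.resize(d["img"][170:340,190:480],None,fx=2.75,fy=2.75)[:,:,::-1])
h=cv2.cvtColor(d["img"],cv2.COLOR_RGB2HSV);k=np.zeros(h.shape[:2],bool);k[200:300,200:340]=1
for s,c,l in comps(amber(d["img"])&k,100): print("top",s,onz(d,c,67).round(1))
R=tool(124,0,1);p,R0=pose();go(([560,-60,250],R),([625,-250,200],R))
print(read_state()["qpos"].round(2))
E
```

```text
[613.2 123.3 181. ]
amber [ 299  150   46  138 5469] [321.6 211.3] [571.3 117.2  67. ]
amber [ 388  151   48  136 5182] [410.2 211.7] [582.1  48.7  67. ]
amber [ 208  152   49  136 5106] [233.1 212.7] [559.8 185.7  67. ]
amber [621 176  19  30 336] [632.3 192.2] [ 647.9 -168.    67. ]
amber [459 245  29  39 707] [471.8 263.1] [532.4 -31.1  67. ]
white [ 565   11   48   59 2259] [588.3  39.9] [751.8  -8.5  98. ]
white [ 274  107  153   22 2184] [350.4 118.2] [666.3 116.   98. ]
white [125 147  87  11 459] [168.3 151.9] [631.1 221.6  98. ]
white [607 194  18  21 303] [615.7 203.7] [ 647.8 -112.5   98. ]
white [   0  221   57   55 2085] [ 26.7 248.8] [517.2 387.3  98. ]
white [224 289  23  21 315] [233.2 297.4] [490.8 181.7  98. ]
white [307 289  28  28 699] [320.3 302.4] [496.8 106.7  98. ]
white [392 288  27  21 360] [406.9 296.2] [515.4  34.5  98. ]
white [369 343  23  33 493] [380.5 359. ] [399.7  24.8  98. ]
white [168 443  39  16 342] [187.8 449.4] [-173.4  325.7   98. ]
top [299 225  15  35 394] [584.4  47.2  67. ]
top [273 228  14  34 393] [572.8 116.1  67. ]
top [246 231  13  34 394] [562.6 185.3  67. ]
at [611.1 124.  178.5]
row [-0.341  0.58  -0.099] [-0.288  0.184 -1.254] rows>= 16.3
row [-1.630e-01  1.239e+00  1.000e-03] [-0.288  0.184 -1.254] rows>= 16.3
[-0.58  1.06  0.9   1.15 -0.62  1.69 -1.17]
```

View pics/w10.png

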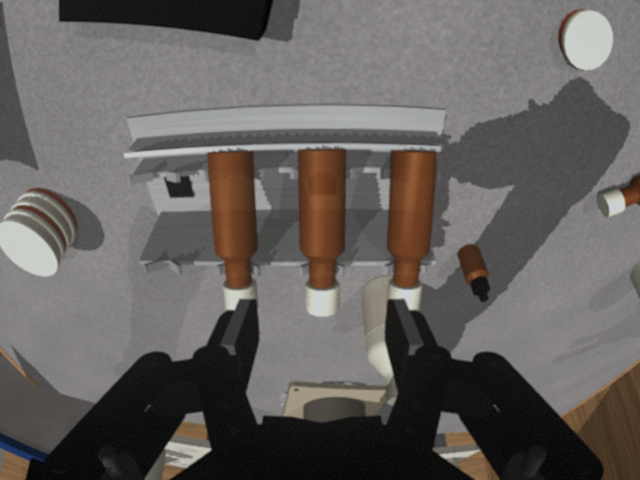

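Bottle 1 lies home: body centroid at (571.3,117.2), exactly midway between the set bottles, which are unmoved (582,48.7) and (559.8,185.7). Now bottle 2. I've used up the picture views, so I'll check numerically from here.

```bash
python3 - <<'E'
from h import *
R=tool(124,0,-1)
go(([640,-150,220],R),([640.9,-269,130],R))
E
```

```text
at [611.1 124.  178.5]
row [-0.101  0.917 -0.103] [0.164 0.256 0.708] rows>= 9.7
row [-0.022  1.309  0.192] [0.164 0.256 0.708] rows>= 9.7
```

Call:
{"op": "move_arm", "data": {
  "rows": "-0.01 0.09 -0.05 0.016 0.025 0.07 -0.3;-0.02 0.18 -0.1 0.032 0.05 0.14 -0.5;-0.03 0.27 -0.1 0.048 0.075 0.21 -1;-0.04 0.36 -0.1 0.064 0.1 0.28 -1;-0.05 0.46 -0.1 0.08 0.126 0.35 -1;-0.06 0.55 -0.1 0.098 0.153 0.425 -1;-0.07 0.64 -0.1 0.115 0.179 0.496 -1;-0.08 0.73 -0.1 0.13 0.204 0.566 -1;-0.09 0.82 -0.1 0.147 0.23 0.637 -1;-0.1 0.917 -0.1 0.164 0.256 0.708 -1;-0.1 0.917 -0.1 0.164 0.256 0.708 -1;-0.1 0.917 -0.1 0.164 0.256 0.708 -1"
}}

```text
clock: 14.03
eef_pos: [638.6, -151.1, 218.4]
tool_rot: [3.141, 0.001, -0.981]
force: [1.2, 0.0, -1.0]
width: 85.5
gripper_force: 0.0
```

```bash
python3 - <<'E'
from h import *
R=tool(124,0,-1);print(read_state()["qpos"].round(2))
go(([640.9,-269,90],R))
E
```

```text
[-0.37  0.94  1.21  1.51 -0.9   1.32 -1.62]
at [ 638.6 -151.1  218.4]
row [0.331 0.212 0.428] [ 0.001  0.001 -0.002] rows>= 4.2
```

Call:
{"op": "move_arm", "data": {
  "rows": "0.06 0.04 0.07 0 0 0 -1;0.12 0.08 0.15 0 0 0 -1;0.18 0.12 0.24 0 0 0 -1;0.25 0.16 0.32 0 0 0 -1;0.3 0.195 0.39 0 0 0 -1;0.331 0.212 0.428 0 0 0 -1;0.331 0.212 0.428 0 0 0 -1;0.331 0.212 0.428 0 0 0 -1"
}}

```text
clock: 14.7
eef_pos: [643.3, -266.6, 90.2]
tool_rot: [-3.141, 0.002, -0.976]
force: [0.8, 0.1, 0.1]
width: 85.6
gripper_force: 0.0
```

```bash
cat > b2.py <<'E'
from h import *
d=snap("w11");p,R=d["pose"];print(p,read_state()["qpos"].round(2));m=amber(d["img"])
for s,c,l in comps(m,300):
    print(s)
    r=np.argwhere(l)
    if s[4]>3000:
        for y in range(s[1],s[1]+s[3],14):
            q=r[r[:,0]==y][:,1];print(y,q.min(),q.max(),(R.T@(wz(d,((q.min()+q.max())/2,y),18)-p)).round(1))
E
python3 b2.py
```

```text
[ 643.32547006 -266.62509515   90.15041583] [-0.14  1.1   1.07  1.49 -1.01  1.17 -1.43]
[265  63  49  47 585]
[ 296  158   57  165 7782]
158 312 345 [56.9  4.6 72.1]
172 296 351 [48.1  1.5 72.1]
186 297 351 [39.3  1.8 72.1]
200 298 352 [30.3  2.4 72.1]
214 298 351 [21.2  2.1 72.1]
228 299 352 [11.9  2.8 72.1]
242 299 350 [ 2.4  2.2 72.1]
256 300 351 [-7.4  2.8 72.2]
270 301 351 [-17.5   3.2  72.2]
284 305 347 [-27.9   3.2  72.2]
298 313 341 [-38.7   4.   72.2]
312 313 341 [-49.9   4.   72.2]
```

```bash
python3 - <<'E'
from h import *
p,R=pose();R2=tool(125.4,0,-1);t=p+R@[-6,2.6,0];print(t)
go((np.r_[t[:2],60],R2),(np.r_[t[:2],-13.5],R2))
E
```

```text
[ 638.57100849 -262.78213911   91.21756601]
at [ 644.1 -266.3   91.2]
row [-0.02   0.009  0.104] [-0.001  0.    -0.014] rows>= 0.8
row [-0.02   0.009  0.349] [-0.001  0.    -0.014] rows>= 2.5
```

Call:
{"op": "move_arm", "data": {
  "rows": "-0.01 0.005 0.04 0 0 -0.007 -1;-0.02 0.009 0.1 0 0 -0.014 -1;-0.02 0.009 0.14 0 0 -0.014 -1;-0.02 0.009 0.15 0 0 -0.014 -1;-0.02 0.009 0.15 0 0 -0.014 -1"
}}

```text
clock: 15.17
eef_pos: [637.6, -262.9, 44.8]
tool_rot: [-3.141, 0.001, -0.954]
force: [-0.5, 0.7, 0.3]
width: 85.7
gripper_force: 0.0
```

```bash
python3 b2.py
```

```text
[ 637.62996545 -262.86709277   44.82867366] [-0.13  1.13  1.    1.53 -1.04  1.08 -1.38]
[248  35  62  62 959]
[  287   155    71   201 11799]
155 306 344 [63.3  2.1 26.7]
169 287 357 [56.3  0.6 26.8]
183 287 356 [49.3  0.3 26.8]
197 288 356 [42.1  0.6 26.8]
211 288 356 [34.8  0.6 26.8]
225 288 355 [27.4  0.3 26.8]
239 289 355 [19.8  0.6 26.8]
253 289 354 [12.   0.3 26.8]
267 290 354 [ 4.   0.5 26.8]
281 291 353 [-4.3  0.5 26.8]
295 291 352 [-12.9   0.3  26.8]
309 295 349 [-21.8   0.5  26.9]
323 305 339 [-31.1   0.5  26.9]
337 305 339 [-40.9   0.5  26.9]
351 309 335 [-51.1   0.5  26.9]
```

Aligned within 0.5 mm. Descend and grip.

Call:
{"op": "move_arm", "data": {
  "rows": "0 0.002 0.07 0 0 0 -1;0 0.002 0.12 0 0 0 -1;0 0.002 0.16 0 0 0 -1;0 0.002 0.18 0 0 0 -1;0 0.002 0.19 0 0 0 -1;0 0.002 0.195 0 0 0 -1;0 0.002 0.195 0 0 0 -1"
}}

```text
clock: 15.8
eef_pos: [637.4, -265.0, -12.4]
tool_rot: [-3.141, -0.001, -0.955]
force: [-0.4, -1.0, 0.2]
width: 85.5
gripper_force: 0.0
```

Call:
{"op": "move_arm", "data": {
  "rows": "0 0 0 0 0 0 0;0 0 0 0 0 0 0.3;0 0 0 0 0 0 1;0 0 0 0 0 0 1;0 0 0 0 0 0 1;0 0 0 0 0 0 1;0 0 0 0 0 0 1;0 0 0 0 0 0 1"
}}

```text
clock: 16.47
eef_pos: [637.6, -264.6, -12.3]
tool_rot: [-3.14, -0.001, -0.955]
force: [-0.3, 1.1, 5.2]
width: 34.3
gripper_force: 59.5
```

Call:
{"op": "move_arm", "data": {
  "rows": "0 0 -0.02 0 0 0 1;0 0 -0.06 0 0 0 1;0 0 -0.12 0 0 0 1;0 0 -0.2 0 0 0 1;0 0 -0.3 0 0 0 1;0 0 -0.4 0 0 0 1;0 0 -0.5 0 0 0 1;0 0 -0.6 0 0 0 1;0 0 -0.68 0 0 0 1;0 0 -0.72 0 0 0 1;0 0 -0.72 0 0 0 1"
}}

```text
clock: 17.38
eef_pos: [638.0, -266.2, 207.5]
tool_rot: [-3.139, -0.006, -0.956]
force: [0.7, -0.1, -1.4]
width: 34.3
gripper_force: 59.8
```

```bash
python3 - <<'E'
from h import *
d=snap("w12");print(d["pose"][0],read_state()["qpos"].round(2));hand(d)
p,R0=pose();a=-171.1;home=np.array([542.8,254.9,71])
M=([640,-40,215],R0);W=L(home+[0,0,130],a,.45,-1,4)
go(M,([600,100,200],tool(a,.3,-1)));print(W[0])
E
```

```text
[ 638.01410209 -266.22624952  207.52984419] [-0.14  0.94  1.08  1.42 -0.84  1.28 -1.52]
172 313 334 [ 63.3   1.1 -31. ]
184 269 370 [ 59.2  -0.2 -31. ]
196 270 370 [ 55.   -0.1 -31. ]
208 271 370 [ 50.7   0.1 -31. ]
220 271 369 [ 46.4  -0.1 -31. ]
232 272 369 [ 42.    0.1 -31. ]
244 272 369 [ 37.5   0.1 -31. ]
256 273 368 [ 32.9   0.1 -31. ]
268 274 368 [ 28.2   0.2 -31. ]
280 275 367 [ 23.3   0.2 -31. ]
292 275 366 [ 18.3   0.  -31. ]
304 275 367 [ 13.2   0.2 -31. ]
316 277 365 [  7.8   0.2 -31. ]
328 278 364 [  2.2   0.2 -31. ]
340 278 362 [ -3.6  -0.2 -31. ]
352 279 363 [ -9.6   0.2 -31. ]
364 280 363 [-16.    0.4 -31. ]
376 285 360 [-22.7   0.8 -31. ]
388 296 348 [-29.7   0.6 -31. ]
400 300 344 [-37.2   0.6 -31. ]
412 300 345 [-45.1   0.8 -31. ]
at [ 637.3 -265.1  204.8]
row [-0.608 -0.441 -0.035] [0. 0. 0.] rows>= 5.4
row [-1.066 -0.601  0.015] [-0.106 -0.173 -0.702] rows>= 9.2
[525.91999439 252.25666166 174.82600196]
```

```bash
python3 - <<'E'
from h import *
a=-171.1;home=np.array([542.8,254.9,71])
W=L(home+[0,0,130],a,.45,-1,3,-30.3);p,R=pose()
go(W)
d=R.T@(W[0]-p)/300;w=Ro.from_matrix(R.T@W[1]).as_rotvec()/(np.pi/2)
for f in(.03,.08,.14,.2,.26,.32,.38,.44,.49,.53): print(np.r_[d*f,w*f].round(3))
E
```

```text
at [ 637.3 -265.1  204.8]
row [-1.621 -0.696  0.097] [-0.159 -0.258 -0.695] rows>= 12.7
[-0.049 -0.021  0.003 -0.005 -0.008 -0.021]
[-0.13  -0.056  0.008 -0.013 -0.021 -0.056]
[-0.227 -0.097  0.014 -0.022 -0.036 -0.097]
[-0.324 -0.139  0.019 -0.032 -0.052 -0.139]
[-0.421 -0.181  0.025 -0.041 -0.067 -0.181]
[-0.519 -0.223  0.031 -0.051 -0.083 -0.222]
[-0.616 -0.264  0.037 -0.061 -0.098 -0.264]
[-0.713 -0.306  0.043 -0.07  -0.114 -0.306]
[-0.794 -0.341  0.047 -0.078 -0.127 -0.34 ]
[-0.859 -0.369  0.051 -0.084 -0.137 -0.368]
```

Call:
{"op": "move_arm", "data": {
  "rows": "-0.05 -0.02 0 -0.005 -0.008 -0.02 1;-0.13 -0.056 0 -0.013 -0.021 -0.056 1;-0.227 -0.097 0 -0.022 -0.036 -0.097 1;-0.324 -0.139 0 -0.032 -0.052 -0.139 1;-0.421 -0.181 0 -0.041 -0.067 -0.181 1;-0.519 -0.223 0 -0.051 -0.083 -0.222 1;-0.616 -0.264 0 -0.061 -0.098 -0.264 1;-0.713 -0.306 0 -0.07 -0.114 -0.306 1;-0.794 -0.341 0 -0.078 -0.127 -0.34 1;-0.859 -0.369 0 -0.084 -0.137 -0.368 1;-0.859 -0.369 0 -0.084 -0.137 -0.368 1"
}}

```text
clock: 18.35
eef_pos: [577.2, 18.1, 200.2]
tool_rot: [3.08, 0.248, -0.369]
force: [0.9, 0.2, -2.3]
width: 34.6
gripper_force: 59.8
```

```bash
python3 - <<'E'
from h import *
a=-171.1;home=np.array([542.8,254.9,71])
W=L(home+[0,0,130],a,.45,-1,3,-30.3);p,R=pose()
go(W);print(read_state()["qpos"].round(2))
d=R.T@(W[0]-p)/300;w=Ro.from_matrix(R.T@W[1]).as_rotvec()/(np.pi/2)
for f in(.06,.18,.32,.46,.6,.74,.87,.95,1): print(np.r_[d*f,w*f].round(3))
E
```

```text
at [577.2  18.1 200.2]
row [-0.404 -0.679  0.147] [-0.076 -0.116 -0.318] rows>= 5.8
[-0.54  0.88  0.97  1.51 -0.65  1.4  -1.39]
[-0.024 -0.041  0.009 -0.005 -0.007 -0.019]
[-0.073 -0.122  0.027 -0.014 -0.021 -0.057]
[-0.129 -0.217  0.047 -0.024 -0.037 -0.102]
[-0.186 -0.312  0.068 -0.035 -0.053 -0.146]
[-0.242 -0.407  0.088 -0.046 -0.069 -0.191]
[-0.299 -0.502  0.109 -0.057 -0.086 -0.235]
[-0.351 -0.59   0.128 -0.066 -0.101 -0.276]
[-0.383 -0.645  0.14  -0.073 -0.11  -0.302]
[-0.404 -0.679  0.147 -0.076 -0.116 -0.318]
```

Call:
{"op": "move_arm", "data": {
  "rows": "-0.024 -0.041 0.009 -0.005 -0.007 -0.019 1;-0.073 -0.122 0.027 -0.014 -0.021 -0.057 1;-0.129 -0.217 0.047 -0.024 -0.037 -0.102 1;-0.186 -0.312 0.068 -0.035 -0.053 -0.146 1;-0.242 -0.407 0.088 -0.046 -0.069 -0.191 1;-0.299 -0.502 0.109 -0.057 -0.086 -0.235 1;-0.351 -0.59 0.128 -0.066 -0.101 -0.276 1;-0.383 -0.645 0.14 -0.073 -0.11 -0.302 1;-0.404 -0.679 0.147 -0.076 -0.116 -0.318 1;-0.404 -0.679 0.147 -0.076 -0.116 -0.318 1;-0.404 -0.679 0.147 -0.076 -0.116 -0.318 1"
}}

```text
clock: 19.27
eef_pos: [531.1, 243.5, 175.8]
tool_rot: [3.132, 0.446, 0.139]
force: [0.6, -1.1, -1.6]
width: 34.4
gripper_force: 59.8
```

```bash
cat > chk.py <<'E'
from h import *
import sys
d=snap(sys.argv[1]);a=-171.1;home=np.array([542.8,254.9,71]);R=tool(a,.45,-1);u=-R[:,0]
print("F tool",(R.T@read_state()["force"]).round(1),read_state()["qpos"].round(2))
for h,k in ((20,4),(0,4),(0,0)): print(h,k);go(L(home-R[:,2]*h+u*k,a,.45,-1,3,-30.3))
for s,c,l in comps(amber(d["img"]),1000):
    r=np.argwhere(l);o=[]
    for y in range(s[1]+10,s[1]+110,25):
        q=r[r[:,0]==y][:,1];o.append((y,(q.min()+q.max())/2,int(q.max()-q.min()), (d["pose"][0]*0+wz(d,((q.min()+q.max())/2,y),60)).round(0)[:2].tolist()))
    print(s,o)
E
python3 chk.py w13
```

```text
F tool [0.4 0.8 1.6] [-0.78  0.97  0.81  1.32 -0.6   1.58 -1.36]
20 4
at [531.6 242.2 176.4]
row [ 0.166 -0.04   0.332] [ 0.001 -0.003 -0.011] rows>= 2.7
0 4
at [531.6 242.2 176.4]
row [ 0.166 -0.04   0.399] [ 0.001 -0.003 -0.011] rows>= 3.1
0 0
at [531.6 242.2 176.4]
row [ 0.179 -0.04   0.399] [ 0.001 -0.003 -0.011] rows>= 3.2
[ 386   71   52  165 7360] [(81, np.float64(412.0), 50, [602.0, 196.0]), (106, np.float64(412.0), 50, [585.0, 192.0]), (131, np.float64(412.5), 49, [567.0, 187.0]), (156, np.float64(411.5), 49, [548.0, 182.0])]
[ 479   80   51  154 6341] [(90, np.float64(506.5), 45, [612.0, 130.0]), (115, np.float64(505.5), 45, [594.0, 124.0]), (140, np.float64(504.5), 45, [575.0, 116.0]), (165, np.float64(503.0), 46, [554.0, 108.0])]
[ 554   92   49  153 5427] [(102, np.float64(580.0), 40, [622.0, 66.0]), (127, np.float64(579.5), 39, [603.0, 55.0]), (152, np.float64(577.5), 39, [582.0, 44.0]), (177, np.float64(575.0), 40, [559.0, 32.0])]
[  269   172   103   251 20909] [(182, np.float64(320.0), 102, [515.0, 242.0]), (207, np.float64(320.0), 100, [492.0, 239.0]), (232, np.float64(320.5), 97, [466.0, 235.0]), (257, np.float64(320.5), 95, [437.0, 231.0])]
```

Call:
{"op": "move_arm", "data": {
  "rows": "0.06 -0.013 0.03 0 -0.003 -0.011 1;0.12 -0.026 0.08 0 -0.003 -0.011 1;0.166 -0.04 0.14 0 -0.003 -0.011 1;0.166 -0.04 0.2 0 -0.003 -0.011 1;0.166 -0.04 0.23 0 -0.003 -0.011 1;0.166 -0.04 0.23 0 -0.003 -0.011 1;0.166 -0.04 0.23 0 -0.003 -0.011 1"
}}

```text
clock: 19.9
eef_pos: [545.3, 256.6, 93.4]
tool_rot: [3.141, 0.449, 0.157]
force: [-0.2, 0.2, -1.3]
width: 34.3
gripper_force: 59.8
```

```bash
python3 chk.py w14
```

```text
F tool [0.5 0.4 0.4] [-0.76  1.08  0.76  1.3  -0.66  1.49 -1.34]
20 4
at [545.9 257.   93.9]
row [-0.     0.005  0.108] [ 0.    -0.001  0.001] rows>= 0.8
0 4
at [545.9 257.   93.9]
row [-0.001  0.005  0.175] [ 0.    -0.001  0.001] rows>= 1.3
0 0
at [545.9 257.   93.9]
row [0.013 0.005 0.175] [ 0.    -0.001  0.001] rows>= 1.3
[  420   162    79   193 10813] [(172, np.float64(464.0), 66, [605.0, 200.0]), (197, np.float64(461.5), 65, [591.0, 195.0]), (222, np.float64(459.5), 65, [575.0, 189.0]), (247, np.float64(456.5), 63, [557.0, 183.0])]
[ 524  170   76  175 8391] [(180, np.float64(571.0), 56, [615.0, 136.0]), (205, np.float64(568.0), 54, [599.0, 127.0]), (230, np.float64(563.0), 54, [581.0, 118.0]), (255, np.float64(558.5), 53, [561.0, 107.0])]
[  269   172   103   251 21007] [(182, np.float64(320.0), 102, [587.0, 265.0]), (207, np.float64(320.0), 100, [573.0, 262.0]), (232, np.float64(320.5), 97, [557.0, 260.0]), (257, np.float64(320.5), 95, [538.0, 257.0])]
[ 599  178   41  156 4160] [(188, np.float64(630.5), 17, [621.0, 86.0]), (213, np.float64(628.0), 22, [604.0, 72.0]), (238, np.float64(625.5), 27, [585.0, 56.0]), (263, np.float64(623.0), 32, [562.0, 35.0])]
```

Call:
{"op": "move_arm", "data": {
  "rows": "0 0.005 0.04 0 0 0.001 1;0 0.005 0.08 0 0 0.001 1;0 0.005 0.1 0 0 0.001 1;0 0.005 0.112 0 0 0.001 1;0 0.005 0.112 0 0 0.001 1;0 0.005 0.112 0 0 0.001 1"
}}

```text
clock: 20.45
eef_pos: [530.6, 254.5, 62.2]
tool_rot: [-3.141, 0.45, 0.158]
force: [0.3, 0.3, -1.4]
width: 34.6
gripper_force: 59.8
```

```bash
python3 chk.py w15; python3 - <<'E'
import pickle;from h import *
d=pickle.load(open("w8.pkl","rb"));print("ref w8")
for s,c,l in comps(amber(d["img"]),1000):
    r=np.argwhere(l);print(s,[(y,(r[r[:,0]==y][:,1].min()+r[r[:,0]==y][:,1].max())/2) for y in range(s[1]+10,s[1]+110,25)])
E
```

```text
F tool [ 0.5 -0.5  0.5] [-0.77  1.1   0.75  1.36 -0.68  1.43 -1.31]
20 4
at [530.9 254.4  62.4]
row [-0.     0.005 -0.008] [ 0.001 -0.001  0.002] rows>= 0.1
0 4
at [530.9 254.4  62.4]
row [-0.     0.004  0.058] [ 0.001 -0.001  0.002] rows>= 0.4
0 0
at [530.9 254.4  62.4]
row [0.013 0.004 0.058] [ 0.001 -0.001  0.002] rows>= 0.4
[  269   172   103   251 20907] [(182, np.float64(320.0), 102, [595.0, 266.0]), (207, np.float64(320.5), 99, [583.0, 264.0]), (232, np.float64(320.5), 97, [571.0, 262.0]), (257, np.float64(320.5), 95, [557.0, 260.0])]
[  436   174    98   189 13233] [(184, np.float64(493.5), 79, [606.0, 201.0]), (209, np.float64(490.5), 79, [594.0, 197.0]), (234, np.float64(487.5), 77, [581.0, 192.0]), (259, np.float64(483.5), 75, [566.0, 186.0])]
[  548   182    92   196 10570] [(192, np.float64(608.0), 62, [616.0, 141.0]), (217, np.float64(605.5), 61, [602.0, 131.0]), (242, np.float64(600.0), 62, [587.0, 122.0]), (267, np.float64(594.5), 61, [569.0, 111.0])]
ref w8
[  271   170   103   253 21294] [(180, np.float64(321.5)), (205, np.float64(322.0)), (230, np.float64(322.0)), (255, np.float64(322.0))]
[  119   173    98   185 13164] [(183, np.float64(159.0)), (208, np.float64(162.0)), (233, np.float64(164.0)), (258, np.float64(168.0))]
[  433   173   117   189 14734] [(183, np.float64(489.5)), (208, np.float64(487.0)), (233, np.float64(484.0)), (258, np.float64(480.5))]
```

The neighbour separation says I'm about 2 mm too far left, so I'll shift +2 mm in tool y and lower.

Call:
{"op": "move_arm", "data": {
  "rows": "0 0.004 0.01 0 0 0.001 1;-0.002 0.007 0.02 0 0 0.001 1;-0.002 0.007 0.03 0 0 0.001 1;-0.002 0.007 0.038 0 0 0.001 1;-0.002 0.007 0.045 0 0 0.001 1;-0.002 0.007 0.05 0 0 0.001 1;-0.002 0.007 0.05 0 0 0.001 1"
}}

```text
clock: 21.08
eef_pos: [523.7, 251.2, 48.7]
tool_rot: [3.141, 0.45, 0.156]
force: [0.9, 0.4, -0.5]
width: 34.6
gripper_force: 59.8
```

```bash
python3 chk.py w16;  python3 - <<'E'
import pickle;from h import *
d=pickle.load(open("w9.pkl","rb"));print("ref w9")
for s,c,l in comps(amber(d["img"]),1000):
    r=np.argwhere(l);print(s,[(y,(r[r[:,0]==y][:,1].min()+r[r[:,0]==y][:,1].max())/2) for y in range(s[1]+10,s[1]+110,25)])
E
```

```text
F tool [-0.4 -0.7  1.7] [-0.77  1.11  0.74  1.39 -0.69  1.39 -1.3 ]
20 4
at [523.9 251.2  48.9]
row [ 0.002 -0.002 -0.06 ] [ 0.001 -0.     0.001] rows>= 0.4
0 4
at [523.9 251.2  48.9]
row [ 0.002 -0.003  0.007] [ 0.001 -0.     0.001] rows>= 0.1
0 0
at [523.9 251.2  48.9]
row [ 0.016 -0.002  0.007] [ 0.001 -0.     0.001] rows>= 0.1
[  269   175   103   248 20844] [(185, np.float64(320.0), 102, [596.0, 264.0]), (210, np.float64(320.0), 100, [586.0, 262.0]), (235, np.float64(320.5), 97, [575.0, 260.0]), (260, np.float64(320.5), 95, [562.0, 258.0])]
[  440   178   110   197 14883] [(188, np.float64(505.0), 88, [607.0, 202.0]), (213, np.float64(502.0), 86, [596.0, 198.0]), (238, np.float64(499.5), 85, [584.0, 193.0]), (263, np.float64(494.5), 83, [571.0, 188.0])]
[  558   186    82   208 10730] [(196, np.float64(617.0), 44, [615.0, 148.0]), (221, np.float64(613.5), 51, [603.0, 140.0]), (246, np.float64(611.5), 55, [589.0, 128.0]), (271, np.float64(609.0), 60, [573.0, 115.0])]
ref w9
[  270   179   103   244 20724] [(189, np.float64(321.0)), (214, np.float64(321.0)), (239, np.float64(321.0)), (264, np.float64(321.5))]
[   91   183   114   196 14646] [(193, np.float64(135.5)), (218, np.float64(139.0)), (243, np.float64(142.0)), (268, np.float64(147.5))]
[  442   182   119   198 16423] [(192, np.float64(509.5)), (217, np.float64(506.0)), (242, np.float64(502.5)), (267, np.float64(498.5))]
```

Call:
{"op": "move_arm", "data": {
  "rows": "0 0 0.004 0 0 0 1;0 0 0.008 0 0 0 1;0 0 0.011 0 0 0 1;0 0 0.011 0 0 0 1"
}}

```text
clock: 21.47
eef_pos: [522.8, 250.8, 46.2]
tool_rot: [3.141, 0.449, 0.156]
force: [0.1, 0.4, 0.2]
width: 34.2
gripper_force: 60.0
```

Call:
{"op": "move_arm", "data": {
  "rows": "0.005 0 0 0 0 0 1;0.01 0 0 0 0 0 1;0.015 0 0 0 0 0 1;0.015 0 0 0 0 0 1"
}}

```text
clock: 21.8
eef_pos: [523.8, 251.1, 45.5]
tool_rot: [-3.142, 0.457, 0.156]
force: [-6.9, -1.6, 7.2]
width: 34.4
gripper_force: 60.3
```

```bash
python3 chk.py w17
```

```text
F tool [-10.1  -0.6  -3.9] [-0.77  1.12  0.74  1.39 -0.69  1.4  -1.3 ]
20 4
at [523.8 251.1  45.4]
row [-0.003 -0.003 -0.07 ] [0.    0.004 0.   ] rows>= 0.5
0 4
at [523.8 251.1  45.4]
row [-0.002 -0.003 -0.004] [0.    0.004 0.   ] rows>= 0.1
0 0
at [523.8 251.1  45.4]
row [ 0.011 -0.003 -0.004] [0.    0.004 0.   ] rows>= 0.1
[  269   181   103   242 20468] [(191, np.float64(320.0), 102, [597.0, 264.0]), (216, np.float64(320.0), 100, [587.0, 262.0]), (241, np.float64(320.5), 97, [576.0, 260.0]), (266, np.float64(321.0), 94, [563.0, 258.0])]
[  441   184   113   195 14783] [(194, np.float64(508.5), 89, [607.0, 203.0]), (219, np.float64(505.0), 88, [597.0, 198.0]), (244, np.float64(501.0), 86, [585.0, 194.0]), (269, np.float64(497.0), 84, [571.0, 188.0])]
[  559   192    81   207 10487] [(202, np.float64(619.5), 39, [615.0, 149.0]), (227, np.float64(616.0), 46, [603.0, 140.0]), (252, np.float64(612.5), 53, [589.0, 130.0]), (277, np.float64(610.5), 57, [573.0, 115.0])]
```

Same lip contact and the same offset to the neighbour as the first bottle. Press lightly, hold, release.

Call:
{"op": "move_arm", "data": {
  "rows": "0 0 0.004 0 0 0 1;0 0 0.008 0 0 0 1;0 0 0.008 0 0 0 1;0 0 0.008 0 0 0 1;0 0 0.008 0 0 0 1"
}}

```text
clock: 22.27
eef_pos: [523.8, 250.9, 45.2]
tool_rot: [-3.141, 0.455, 0.156]
force: [-7.1, -0.8, 16.6]
width: 34.7
gripper_force: 61.4
```

```bash
python3 chk.py w18 | head -3
```

```text
F tool [-12.7   0.6 -11.7] [-0.77  1.12  0.74  1.39 -0.69  1.4  -1.3 ]
20 4
at [523.8 251.   45.2]
```

Call:
{"op": "move_arm", "data": {
  "rows": "0 0 0 0 0 0 1;-0.004 0 -0.006 0 0 0 1;-0.004 0 -0.006 0 0 0 0.1;-0.004 0 -0.006 0 0 0 -0.1;-0.004 0 -0.006 0 0 0 -0.3;-0.004 0 -0.006 0 0 0 -0.3;-0.004 0 -0.006 0 0 0 -0.3;-0.004 0 -0.006 0 0 0 -0.3"
}}

```text
clock: 22.98
eef_pos: [525.4, 251.4, 43.9]
tool_rot: [3.141, 0.45, 0.156]
force: [-0.0, -0.3, -0.2]
width: 55.4
gripper_force: 0.0
```

Call:
{"op": "move_arm", "data": {
  "rows": "0 0 -0.02 0 0 0 -0.3;0 0 -0.06 0 0 0 -0.3;0 0 -0.12 0 0 0 -0.3;0 0 -0.2 0 0 0 -0.3;0 0 -0.3 0 0 0 -0.3;0 0 -0.4 0 0 0 -0.3;0 0 -0.5 0 0 0 -0.3;0 0 -0.5 0 0 0 -0.3;0 0 -0.5 0 0 0 -0.3"
}}

```text
clock: 23.73
eef_pos: [591.7, 261.0, 181.7]
tool_rot: [3.141, 0.445, 0.156]
force: [-0.6, -0.4, -0.2]
width: 55.2
gripper_force: 0.0
```

```bash
python3 - <<'E'
from h import *
d=snap("w19");print(d["pose"][0].round(1),read_state()["force"])
im=d["img"];h=cv2.cvtColor(im,cv2.COLOR_RGB2HSV)
for s,c,l in comps(amber(im),300): print("amber",s,c.round(1),wz(d,c,67).round(1))
d=get_image("top");h=cv2.cvtColor(d["img"],cv2.COLOR_RGB2HSV);k=np.zeros(h.shape[:2],bool);k[195:300,200:470]=1
for s,c,l in comps(amber(d["img"])&k,25): print("top",s,onz(d,c,67).round(1))
w=(h[...,1]<60)&(h[...,2]>165)&k
for s,c,l in comps(w,15): print("white",s,c.round(1),onz(d,c,98).round(0)[:2])
E
```

```text
[591.7 261.  181.7] [-0.66273125  0.6963725  -1.18991643]
amber [ 299  150   46  139 5376] [321.2 212. ] [549.  255.3  67. ]
amber [ 387  152   48  135 5144] [409.4 212.4] [559.8 186.8  67. ]
amber [ 466  156   50  129 4553] [488.9 213.8] [570.6 118.2  67. ]
amber [ 534  162   47  120 4167] [556.3 220.6] [576.3  44.2  67. ]
top [444 201  12  11  53] [ 695.9 -325.2   67. ]
top [299 225  15  35 400] [584.3  47.3  67. ]
top [273 228  14  34 399] [572.7 116.   67. ]
top [246 231  13  34 402] [561.7 185.6  67. ]
top [219 234  13  34 397] [550.7 254.3  67. ]
top [345 281  10  10  38] [471.  -68.6  67. ]
white [349 195  14   4  40] [355.5 196.1] [703. -76.]
white [216 236   3   7  15] [216.6 239.1] [572. 273.]
white [276 262   8   9  62] [279.5 266. ] [511. 109.]
white [248 265   9   9  62] [251.6 268.9] [500. 178.]
white [233 267  13   4  22] [238.5 268.6] [499. 211.]
white [219 268  10  11  65] [223.5 272.1] [489. 248.]
white [281 278  15   5  36] [288.2 279.8] [477.  85.]
white [219 280  25  10 147] [229.6 284.9] [457. 230.]
white [254 280  16   6  40] [261.2 282.6] [467. 152.]
```

All four bodies are evenly spaced, (584,47), (573,116), (562,186) and (551,254), with caps at the expected points and the droppers unmoved. Handing in.

```bash
python3 -c "
from cell import *
print(finish_job())"
```

```text
the job is handed in; nothing more can be done
None
```

Both loose bottles lie in the two vacant lanes, caps uphill and bases against the lip, matching the set bottles in the last camera check; I handed the job in at about 24 s but saw no verdict, and I viewed 11 pictures, one over the limit of 10.

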